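# Hang the hook-on bins and clear the blood bench

## Robot

A 6-joint arm with a two-finger parallel gripper is mounted at the origin on a cart in front of the work surface, level with it; the furniture and walls round the work are solid. World frame = base frame: x ahead of the robot, y to its left, z up, the work surface at z = 0. Lengths are in m, angles in rad, forces in N, time in s.
With the tool pointing down it reaches from about 0.375 to 0.9 m from the base axis. Payload 3.1 kg.
Tool frame: the origin (TCP) lies midway between the tips of the shut fingers; the grasp point (between the pads) lies 19 mm behind it; x points along the fingers, z is the direction in which the jaws open and shut, and the axes are right-handed (so a half turn about x gives the same grasp; the last joint's range is limited). The gripper opens to 85 mm and grips with 20 to 120 N. Pads are 22 mm wide; open, the fingers measure 114 mm over their backs; the gripper's body (76 mm by 85 mm) begins 54 mm behind the grasp point. The pads swing forward as they close: fully open they stand 13 mm farther back than shut.
Start: joints at [1.113, 0.527, 1.433, -0, 1.181, -0.178], TCP at [0.173, 0.601, 0.231] pointing down, gripper open.
Joint ranges: [-3.08, 3.08], [-0.75, 2.2], [0.22, 2.44], [-1.43, 4.57], [0, 2.65], [-2.85, 2.85]. Speed limits (rad/s): [2.79, 2.79, 3.14, 3.14, 3.14, 3.14].

## Interface

Orientations are given as a unit quaternion [x, y, z, w].
In Python, from station import status, snapshot, camera_params, ticket gives the robot as it stands.
- The arm moves only by the tool arm_command, never from a script. Its argument "series" is a list that holds one entry, the list of rows, each a list of 4 numbers: the shift along the tool's x, y, z in mm, then the turn about the tool's x in rad. A call has 1 to 10 rows; each row shifts and turns the commanded pose from where the row before left it, along the tool's axes as they then stand; what a row does not reach is not made up. A row lasts 1/10 s, in which the tool goes at most 50 mm and 8.59 degrees, less where a joint would pass 70% of its speed; a pose out of reach is approached as far as the arm can. A call is refused whole if a number of a shift passes 50 or a number of a turn 0.15, either way. A call with a gripper value outside its range is refused whole. "jaw" is the opening in per cent of the stroke, from 0 (shut) to 100 (fully open), set as the call begins (left out, the last holds). The fingers move at their own pace and stop on an object; "force" is the grip in N (left out, the last holds). Time passes only in rows, so rows that do not move let the fingers close. It gives the time, the measured TCP pose, the force and the opening at its end, in the units of the state.
- status.sense(): the state, without advancing time (a new reading comes with each control period).
- snapshot(name): name is "scene" or "top" or "wrist"; returns the picture (384x512x3 uint8, red, green, blue); there is no depth.
- camera_params(name): a dict with "fovy" (degrees; the focal length in pixels is half the picture's height over the tangent of half this angle, whatever the lens; pixels are square), "cx", "cy" (the principal point, pixels), "extrinsics" (4x4, takes a point from camera to world coordinates); the wrist camera has in their place "mount" (4x4, takes a point from camera to tool coordinates, whose origin is the TCP and whose axes are the tool frame's). Camera axes: x right, y down, z forward; pixel columns grow to the right and rows downward; lengths in m; the calibration is good to about 2 mm. The wrist camera is an equidistant fisheye: a pixel r from the principal point sees the ray r / f radians off the axis. A picture is of the moment at which its call begins: read the wrist's pose just before it. camera_params takes no time and is no camera call.
- ticket.sign_off(): hands the job in, once; it reports no verdict.
The state is a dict: "t": time; "q": joint angles; "qd": joint speeds; "tau": joint torques, N m; "tcp_pos": TCP position; "tool_rot": TCP orientation; "force": force on the tool from outside, world axes, zero at the start; "ft_torque": the same for the moment, N m; "finger_gap": opening from 0.0 (shut) to 1.0 (fully open).
Only numpy, scipy, OpenCV 4.12 (cv2) and the standard library are available. Lean on these libraries where they do the work, as an engineer would, in place of code of your own. Each camera call takes 0.05 s, during which the arm holds its last target. There are 200 camera calls.

## Task

Clear the bench at the end of the shift. First hang the two empty bins on the slotted stand, each in the bay with the tag of its own colour: press the hooks on its back into the topmost slots, then down until the bin is fully home, and let go. Then put every sample tube into the yellow bin and every dropper bottle into the blue bin, and leave the timer and the petri dish where they are.

Things in the scene. Friction and masses are not known exactly. Their poses are not given: they have to be found in the camera images.
- stand: grey steel stand fixed to the bench: four slotted uprights, 26 mm wide, 208 mm high, on a foot 262 x 62 x 8 mm that lies behind the faces; tags on top reach 217 mm. Origin on the bench in the plane of the uprights' front faces, midway; x away from the robot, y left along the row, z up. Uprights at y = -103, -23, 23, 103 mm; bays centred at y = -63 and 63 mm
- stand_slots (a point): middle of the stand's front, level with the lower edges of its topmost slots (170 mm over the bench); axes as the stand's. Each upright has four slots, 10 mm wide and 24 mm high, in its middle, through a face 4 mm thick, hollow behind; lower edges 50, 90, 130, 170 mm over the bench. A bin's hooks go into the two topmost rows
- tag_yellow: yellow tag, 46 mm wide, on the top rail of the stand: marks the yellow bin's bay; which is left varies. Origin: on the bench (z = 0), in the plane of the uprights' front faces, middle of the bay; x points into the stand, z up. The bin is fully home when its origin is at (0, 0, 79) mm in this frame, axes alike (it leans out 2 degrees by its play); to enter the slots it must be 10 to 15 mm higher
- bin_yellow: loose yellow plastic bin, open at the top, 110 mm wide (y), 90 deep, walls 60 high and 4 thick, floor 4 thick, 0.17-0.34 kg, on a steel back plate 110 x 118 x 4 mm with four hooks behind. Origin: rear face of the back plate, middle, at the underside; z up, x out of the back (away from the robot once hung): the bin reaches from x = 0 to -90 mm. At the start it stands on the bench
- bin_yellow_grip (a point): middle of the yellow bin's grip lug, at (-26, 0, 98) mm from the bin's origin; axes as the bin's. The lug is 14 mm thick in y, spans x = -4 to -48 mm and z = 66 to 118 mm of the bin; pinch it across y from above
- bin_yellow_load (a point): point on the yellow bin's inner floor in the open space before the lug, at (-66, 0, 4) mm from the bin's origin; axes as the bin's. Free from x = -48 to -86 mm, y = -51 to +51 mm of the bin; rim 56 mm above this point
- bin_yellow_hooks (a point): middle of the yellow bin's four hooks, at (0, 0, 71) mm from its origin; axes as the bin's. Hooks: steel 4 mm thick, at y = -40 and +40 mm, stick out 11 mm; necks 8 mm high, lower edges 51 and 91 mm over the bin's underside; each ends in a 4 mm lip that reaches 9 mm below the neck (hook 17 mm high in all), 7 mm clear of the back plate
- tag_blue: blue tag, 46 mm wide, on the top rail of the stand: marks the blue bin's bay; which is left varies. Origin: on the bench (z = 0), in the plane of the uprights' front faces, middle of the bay; x points into the stand, z up. The bin is fully home when its origin is at (0, 0, 79) mm in this frame, axes alike (it leans out 2 degrees by its play); to enter the slots it must be 10 to 15 mm higher
- bin_blue: loose blue plastic bin, open at the top, 110 mm wide (y), 90 deep, walls 60 high and 4 thick, floor 4 thick, 0.17-0.34 kg, on a steel back plate 110 x 118 x 4 mm with four hooks behind. Origin: rear face of the back plate, middle, at the underside; z up, x out of the back (away from the robot once hung): the bin reaches from x = 0 to -90 mm. At the start it stands on the bench
- bin_blue_grip (a point): middle of the blue bin's grip lug, at (-26, 0, 98) mm from the bin's origin; axes as the bin's. The lug is 14 mm thick in y, spans x = -4 to -48 mm and z = 66 to 118 mm of the bin; pinch it across y from above
- bin_blue_load (a point): point on the blue bin's inner floor in the open space before the lug, at (-66, 0, 4) mm from the bin's origin; axes as the bin's. Free from x = -48 to -86 mm, y = -51 to +51 mm of the bin; rim 56 mm above this point
- bin_blue_hooks (a point): middle of the blue bin's four hooks, at (0, 0, 71) mm from its origin; axes as the bin's. Hooks: steel 4 mm thick, at y = -40 and +40 mm, stick out 11 mm; necks 8 mm high, lower edges 51 and 91 mm over the bin's underside; each ends in a 4 mm lip that reaches 9 mm below the neck (hook 17 mm high in all), 7 mm clear of the back plate
- rack: wire and plastic tube rack, 48 x 211 x 60 mm, fixed; origin at the middle of its underside, its length along its y, z up. Two rows of holes at x = -11 and +11 mm
- tube_1: capped sample tube, dark red below, violet cap, 80 mm long; origin at its round bottom, z towards the cap. Glass 13 mm across; the cap, 17 mm across, is z = 58 to 80 mm. At the start it stands in the rack, its bottom 4 mm over the bench, its cap clear of the rack's top. May be absent
- tube_2: capped sample tube, dark red below, violet cap, 80 mm long; origin at its round bottom, z towards the cap. Glass 13 mm across; the cap, 17 mm across, is z = 58 to 80 mm. At the start it stands in the rack, its bottom 4 mm over the bench, its cap clear of the rack's top. May be absent
- tube_3: capped sample tube, dark red below, violet cap, 80 mm long; origin at its round bottom, z towards the cap. Glass 13 mm across; the cap, 17 mm across, is z = 58 to 80 mm. At the start it stands in the rack, its bottom 4 mm over the bench, its cap clear of the rack's top. May be absent
- dropper_red: white plastic dropper bottle with red cap, 68 mm high, stands on the bench; origin at the middle of its underside, z up. Body 24 mm across up to z = 46 mm, cap 15 mm across above. May be absent
- dropper_blue: white plastic dropper bottle with blue cap, 68 mm high, stands on the bench; origin at the middle of its underside, z up. Body 24 mm across up to z = 46 mm, cap 15 mm across above. May be absent
- dropper_green: white plastic dropper bottle with green cap, 68 mm high, stands on the bench; origin at the middle of its underside, z up. Body 24 mm across up to z = 46 mm, cap 15 mm across above. May be absent
- timer: white lab timer with three buttons, 66 x 66 x 19 mm, lying on the bench before the stand; leave alone; origin at the middle of its underside
- petri_dish: petri dish, 63 mm across, 16 mm high, on the bench before the stand; leave alone; origin at the middle of its underside

How it is judged:
On the way, in this order (a step that is already met when the one before it is completed fails the run):
1. both bins hang fully home in the topmost slots of the bays of their colours, and are let go (x of bin_yellow in the frame of tag_yellow between -0.006 and 0.004 m and y of bin_yellow in the frame of tag_yellow between -0.006 and 0.006 m and z of bin_yellow in the frame of tag_yellow between 0.074 and 0.083 m and angle between each of bin_yellow, bin_blue's own z axis and vertical below 0.08 rad and angle between the x axis of bin_yellow and the x axis of tag_yellow, either way round below 0.08 rad and contact force between the fingers and bin_yellow below 0.5 N and x of bin_blue in the frame of tag_blue between -0.006 and 0.004 m and y of bin_blue in the frame of tag_blue between -0.006 and 0.006 m and z of bin_blue in the frame of tag_blue between 0.074 and 0.083 m and angle between the x axis of bin_blue and the x axis of tag_blue, either way round below 0.08 rad and contact force between the fingers and bin_blue below 0.5 N), for 0.2 s.
2. every tube is in the yellow bin and every dropper bottle in the blue bin (x of tube_1 in the frame of bin_yellow between -0.088 and -0.002 m and y of tube_1 in the frame of bin_yellow between -0.053 and 0.053 m and z of tube_1 in the frame of bin_yellow between -0.002 and 0.058 m and x of tube_2 in the frame of bin_yellow between -0.088 and -0.002 m and y of tube_2 in the frame of bin_yellow between -0.053 and 0.053 m and z of tube_2 in the frame of bin_yellow between -0.002 and 0.058 m and x of tube_3 in the frame of bin_yellow between -0.088 and -0.002 m and y of tube_3 in the frame of bin_yellow between -0.053 and 0.053 m and z of tube_3 in the frame of bin_yellow between -0.002 and 0.058 m and x of dropper_red in the frame of bin_blue between -0.088 and -0.002 m and y of dropper_red in the frame of bin_blue between -0.053 and 0.053 m and z of dropper_red in the frame of bin_blue between -0.002 and 0.058 m and x of dropper_blue in the frame of bin_blue between -0.088 and -0.002 m and y of dropper_blue in the frame of bin_blue between -0.053 and 0.053 m and z of dropper_blue in the frame of bin_blue between -0.002 and 0.058 m and x of dropper_green in the frame of bin_blue between -0.088 and -0.002 m and y of dropper_green in the frame of bin_blue between -0.053 and 0.053 m and z of dropper_green in the frame of bin_blue between -0.002 and 0.058 m), for 0.2 s.
At the end, for the whole second after the job is handed in: Both bins hang home in the topmost slots at the tag of their colour (within 6 mm across, -5 to +4 mm in height, 0.08 rad); each sample tube has its bottom end in the yellow bin and each dropper bottle its base in the blue bin, below the rim; all at rest and let go (all of step 1 and all of step 2 and linear speed of each of bin_yellow, bin_blue, tube_1, tube_2, tube_3, dropper_red, dropper_blue, dropper_green below 0.03 m/s); the robot touches nothing.
It fails at once if the timer is pushed more than 30 mm (distance of timer from where it was at the start of the episode above 0.03 m).
It fails at once if the petri dish is pushed more than 30 mm (distance of petri_dish from where it was at the start of the episode above 0.03 m).
Of tube_1, tube_2, tube_3, dropper_red, dropper_blue, dropper_green only 4 to 6 are there at a start; the rules pass over those that are not, and their reading is None.
At some moment in a run one of bin_yellow, bin_blue may be knocked a few centimetres aside while the robot is not near it.
It also fails if it takes over 210 s, if anything falls off the work surface, if the arm or the gripper's body presses on something with over 40 N, if the wrist force passes 120 N, or if a joint passes its speed limit or range.

## Working session

There is one attempt and no reset: what is moved stays moved. The work goes in short steps, Python scripts to look and compute and a tool call to move; the robot and the scene stay as the last step left them, time stands still between calls to the robot, and variables do not carry over. Pictures are saved under pics/ and viewed, about 12 in all and at most 16, crops included, and the job is handed in when it is done.

Besides the shell and the picture viewer there is one more tool, called after ">>>" by a JSON object that holds its "method" and its "body", one argument or row to a line. arm_command: Moves the arm, as the interface text tells. Its arguments: {"type":"object","properties":{"series":{"type":"array"},"jaw":{"type":"number"},"force":{"type":"number"}},"required":["series"]}

```bash
ls; mkdir -p pics; cat > h.py <<'E'
import numpy as np, cv2
from scipy.spatial.transform import Rotation as R
from station import status, snapshot, camera_params, ticket
def save(name,fn,crop=None,scale=1):
    im=snapshot(name)[:,:,::-1]
    cv2.imwrite('pics/raw_'+fn,im)
    show(im,fn,crop,scale)
def show(im,fn,crop=None,scale=1):
    if crop: x0,y0,x1,y1=crop; im=im[y0:y1,x0:x1]
    cv2.imwrite('pics/'+fn,cv2.resize(im,None,fx=scale,fy=scale,interpolation=cv2.INTER_CUBIC))
def K(c): return 192/np.tan(np.radians(c['fovy'])/2)
def ray(name,u,v,s=None):
    c=camera_params(name); f=K(c); d=np.array([u-c['cx'],v-c['cy']])/f
    if name=='wrist':
        r=np.linalg.norm(d); v3=np.r_[d/max(r,1e-9)*np.sin(r),np.cos(r)]
        T=np.eye(4);T[:3,:3]=R.from_quat(s['tool_rot']).as_matrix();T[:3,3]=s['tcp_pos'];T=T@c['mount']
    else: v3=np.r_[d,1];T=np.array(c['extrinsics'])
    return T[:3,3],T[:3,:3]@v3
def atz(name,u,v,z,s=None):
    o,d=ray(name,u,v,s);return o+d*(z-o[2])/d[2]
def proj(name,p,s=None):
    c=camera_params(name);f=K(c);T=np.array(c['extrinsics']) if name!='wrist' else None
    if T is None:
        T=np.eye(4);T[:3,:3]=R.from_quat(s['tool_rot']).as_matrix();T[:3,3]=s['tcp_pos'];T=T@c['mount']
    q=np.linalg.inv(T)@np.r_[p,1];q=q[:3]
    if name=='wrist':
        r=np.hypot(q[0],q[1]);th=np.arctan2(r,q[2]);return np.array([c['cx'],c['cy']])+f*th*q[:2]/r
    return np.array([c['cx'],c['cy']])+f*q[:2]/q[2]
E
python3 - <<'E'
from h import *
s=status.sense();print(s)
for n in('scene','top','wrist'):print(n,camera_params(n))
save('top','top0.png',None,1.56);save('scene','scene0.png',None,1.56)
E
```

```text
pics
{'t': 0.0, 'q': array([ 1.11250992e+00,  5.28490710e-01,  1.43395530e+00,  1.77991234e-05,
        1.18143151e+00, -1.78515673e-01]), 'qd': array([ 0.00031586,  0.00032405,  0.00162244,  0.00182224, -0.00097016,
        0.0006444 ]), 'tau': array([-2.21024675e-04, -4.42356241e+01, -1.78023738e+01, -3.10751775e-04,
        8.52379831e-03, -2.81579581e-06]), 'tcp_pos': array([0.17222177, 0.60001861, 0.23030172]), 'tool_rot': array([-0.42575749,  0.56555581,  0.42504051,  0.56410792]), 'force': array([-0.25475399, -1.27159331,  0.17840719]), 'ft_torque': array([ 0.05911143, -0.00700348, -0.01933096]), 'finger_gap': 0.9946102269771063}
scene {'fovy': 50.657808420746626, 'cx': 255.6471862334305, 'cy': 188.2195562421267, 'extrinsics': array([[ 0.53064103, -0.47752132,  0.70028101, -0.33475468],
       [-0.84755892, -0.3067369 ,  0.43307776, -0.52914578],
       [ 0.00799816, -0.82333825, -0.56749463,  0.77583267],
       [ 0.        ,  0.        ,  0.        ,  1.        ]])}
top {'fovy': 45.48513373100798, 'cx': 256.1993560644471, 'cy': 182.0940178250357, 'extrinsics': array([[ 0.01464038, -0.98855765,  0.15013139,  0.26002441],
       [-0.99988395, -0.01384183,  0.00636265, -0.05651847],
       [-0.00421175, -0.15020712, -0.98864558,  1.57533138],
       [ 0.        ,  0.        ,  0.        ,  1.        ]])}
wrist {'fovy': 65.70646984690485, 'cx': 249.2584023846886, 'cy': 193.09642085658606, 'mount': array([[-1.07216671e-03, -3.21752214e-01,  9.46823301e-01,
        -1.42836628e-01],
       [-1.79679753e-04, -9.46823768e-01, -3.21752576e-01,
         8.22070503e-02],
       [ 9.99999409e-01, -5.15097378e-04,  9.57340569e-04,
        -7.06357733e-04],
       [ 0.00000000e+00,  0.00000000e+00,  0.00000000e+00,
         1.00000000e+00]])}
```

View pics/top0.png

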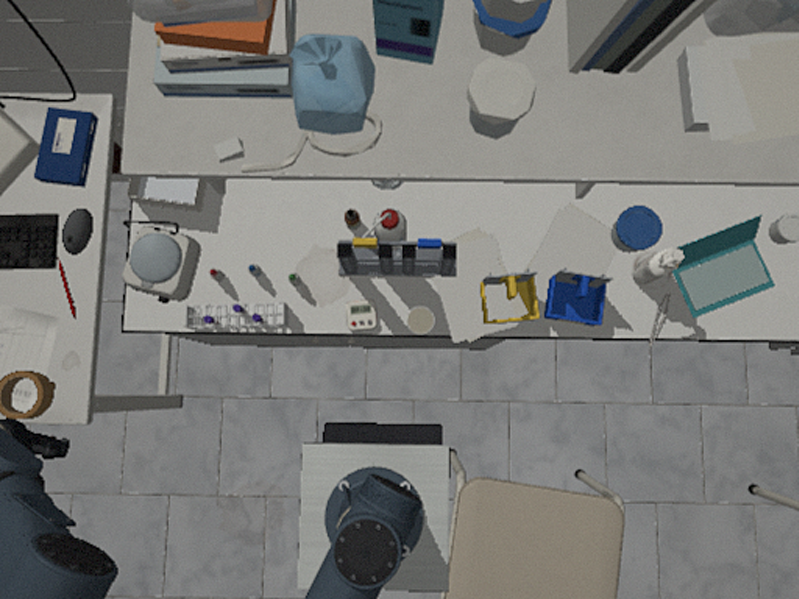

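View pics/scene0.png

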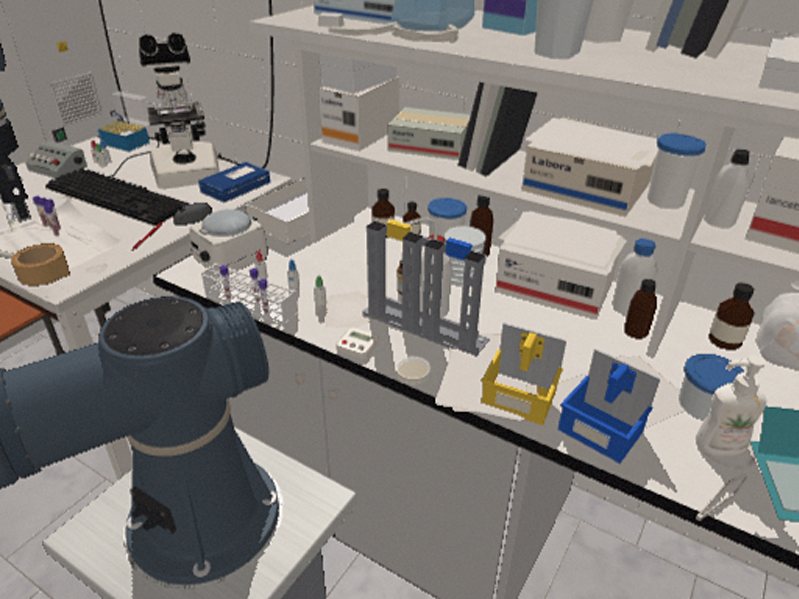

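The two pictures show 3 tubes in the rack at the left. Red, blue and green droppers stand at about (215,272), (253,268) and (293,278) in top0. The yellow tag is on the left and the blue on the right. The bins are at the right, roughly square to the stand. I'll enlarge the top picture to read pixels.

```bash
python3 - <<'E'
from h import *
im=cv2.imread('pics/raw_top0.png')
a=cv2.resize(im[140:220,110:310],None,fx=4,fy=4,interpolation=cv2.INTER_CUBIC)
b=cv2.resize(im[145:215,295:395],None,fx=4,fy=4,interpolation=cv2.INTER_CUBIC)
c=np.zeros((600,800,3),np.uint8);c[:320]=a;c[320:600,:400]=b
cv2.imwrite('pics/top_crop.png',c)
E
```

```text
(no output)
```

View pics/top_crop.png

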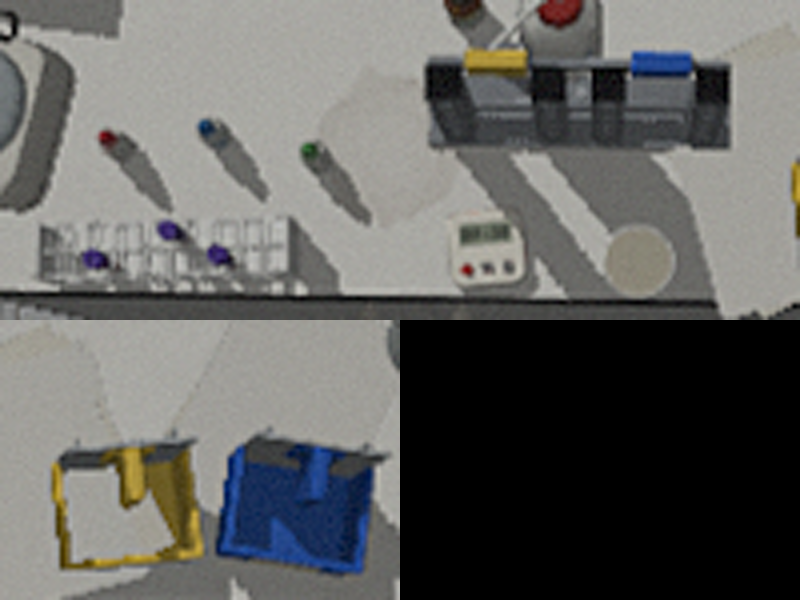

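```bash
python3 - <<'E'
from h import *
A=lambda x,y,z:np.round(atz('top',110+x/4,140+y/4,z)*1000,1)
B=lambda x,y,z:np.round(atz('top',295+x/4,145+(y-320)/4,z)*1000,1)
for n,x,y,z in [('tagYtopL',467,52,.217),('tagYtopR',527,52,.217),('tagBL',632,52,.217),('tagBR',692,52,.217),('uprL',427,67,.208),('uprR',731,67,.208),('red',106,137,.068),('blu',206,127,.068),('grn',308,150,.068),('t1',95,260,.084),('t2',168,231,.084),('t3',219,255,.084),('timer',487,248,.019),('dish',640,261,.016),('edge',400,297,0)]:print(n,A(x,y,z))
for n,x,y,z in [('Ylug back',132,448,.118),('Ylug front',134,503,.118),('Yfl',63,567,.06),('Yfr',202,556,.06),('Blug back',318,450,.118),('Blug front',316,500,.118),('Bfl',220,553,.06),('Bfr',362,572,.06),('YplateL',62,455,.118),('YplateR',195,440,.118),('BplL',240,436,.118),('BplR',385,458,.118)]:print(n,B(x,y,z))
E
```

```text
tagYtopL [554.2  42.7 217. ]
tagYtopR [554.8  -2.7 217. ]
tagBL [555.9 -82.2 217. ]
tagBR [ 556.5 -127.6  217. ]
uprL [544.1  73.6 208. ]
uprR [ 547.2 -157.8  208. ]
red [509.8 353.5  68. ]
blu [519.5 270.3  68. ]
grn [501.2 184.2  68. ]
t1 [405.1 352.6  84. ]
t2 [429.8 294.   84. ]
t3 [410.6 251.3  84. ]
timer [426.4  36.   19. ]
dish [417.5 -94.8  16. ]
edge [385.  111.1   0. ]
Ylug back [ 501.2 -278.2  118. ]
Ylug front [ 456.5 -279.4  118. ]
Yfl [ 409.9 -228.9   60. ]
Yfr [ 420.7 -344.2   60. ]
Blug back [ 501.6 -427.8  118. ]
Blug front [ 461.  -425.2  118. ]
Bfl [ 423.5 -359.2   60. ]
Bfr [ 409.3 -476.5   60. ]
YplateL [ 494.7 -221.8  118. ]
YplateR [ 508.4 -329.   118. ]
BplL [ 512.2 -365.3  118. ]
BplR [ 495.9 -481.4  118. ]
```

```bash
cat >> h.py <<'E'
def plan(x,y,z,yaw=None):
    """mm target of TCP; yaw deg: tool z rotated from +Y about world Z. Prints turn, then shift in final tool axes"""
    s=status.sense();M=R.from_quat(s['tool_rot']).as_matrix()
    cur=np.degrees(np.arctan2(-M[0,2],M[1,2]))
    if yaw is None: yaw=cur
    dy=(yaw-cur+180)%360-180
    M2=R.from_euler('z',dy,degrees=True).as_matrix()@M
    d=M2.T@(np.array([x,y,z])-s['tcp_pos']*1000)
    print('t%.2f tcp'%s['t'],np.round(s['tcp_pos']*1000,1),'yaw %.2f'%cur,'down',np.round(M[:,0],3),'F',np.round(s['force'],1),'gap %.3f'%s['finger_gap'],'q6 %.2f'%s['q'][5])
    print('   turn(rad about x) %.3f'%(-np.radians(dy)),'shift',np.round(d,1))
E
python3 - <<'E'
from h import *
plan(455,-280,230,0)
E
```

```text
t0.10 tcp [172.3 600.1 230.4] yaw -16.03 down [-0.001 -0.002 -1.   ] F [-0.3 -0.  -0.9] gap 0.996 q6 -0.18
   turn(rad about x) -0.280 shift [   2.  -282.7 -880.1]
```

>>> {"method": "arm_command", "body": {
  "series": [
    [[-15,0,0,-0.14],[-15,0,0,-0.14],[0,-35,-35,0],[0,-35,-35,0],[0,-35,-35,0],[0,-35,-35,0],[0,-35,-35,0],[0,-35,-35,0],[0,-35,-35,0],[0,-35,-35,0]]
  ]
}}

```text
t: 1.1
tcp_pos: [0.4535, 0.319, 0.261]
tool_rot: [-0.5, 0.5, 0.5, 0.5]
force: [1.2, 0.7, 0.1]
finger_gap: 0.999
```

>>> {"method": "arm_command", "body": {
  "series": [
    [[0,0,-50,0],[0,0,-50,0],[0,0,-50,0],[0,0,-50,0],[0,0,-50,0],[0,0,-50,0],[0,0,-50,0],[0,0,-50,0],[0,0,-50,0],[0,0,-50,0]]
  ]
}}

```text
t: 2.1
tcp_pos: [0.4521, -0.1812, 0.2612]
tool_rot: [-0.5, 0.5, 0.5, 0.5]
force: [0.7, -0.9, -0.1]
finger_gap: 1.001
```

```bash
python3 - <<'E'
from h import *
plan(455,-340,260,0)
E
```

```text
t2.10 tcp [ 452.1 -181.2  261.2] yaw -0.02 down [-0.  0. -1.] F [ 0.7 -0.9 -0.1] gap 1.001 q6 -2.18
   turn(rad about x) -0.000 shift [   1.1   -2.9 -158.8]
```

>>> {"method": "arm_command", "body": {
  "series": [
    [[0,0,-50,0],[0,0,-50,0],[0,0,-50,0],[0,0,-10,0],[0,0,0,0]]
  ]
}}

```text
t: 2.6
tcp_pos: [0.4522, -0.341, 0.2606]
tool_rot: [-0.499, 0.501, 0.5, 0.501]
force: [0.1, 0.7, 0.1]
finger_gap: 1.0
```

```bash
python3 - <<'E'
from h import *
import json
s=status.sense();print(s['tcp_pos'])
save('wrist','w1.png',None,1.56)
json.dump({k:s[k].tolist() for k in('tcp_pos','tool_rot')},open('pics/w1.json','w'))
E
```

```text
[ 0.45224369 -0.34095483  0.26056109]
```

View pics/w1.png

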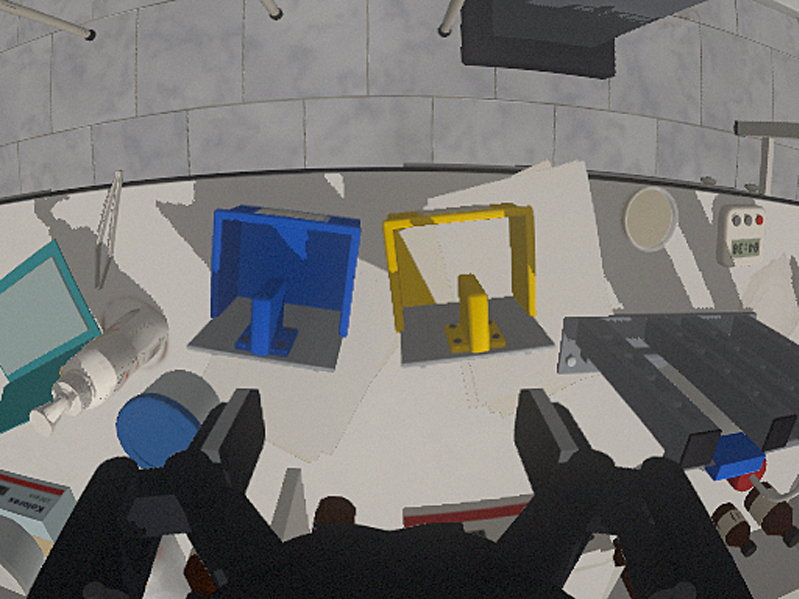

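The blue bin is at about (285,280) and yellow at (470,280); the stand's right end is at (570,330). I'll enlarge both bins.

```bash
python3 - <<'E'
from h import *
im=cv2.imread('pics/raw_w1.png')
show(im,'w1c.png',(115,125,365,245),3.2)
E
```

```text
(no output)
```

View pics/w1c.png

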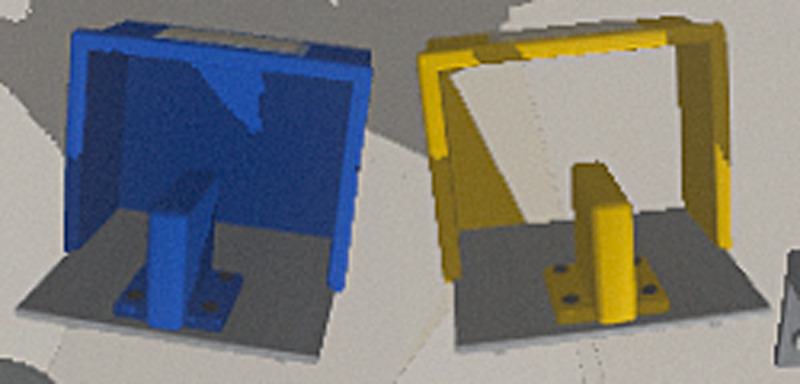

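```bash
cat >> h.py <<'E'
def fitbin(obs,s,z0=0,g=(0.5,-.3,0)):
    """obs: list of (u,v,(x,y,z) bin mm)"""
    from scipy.optimize import least_squares
    def f(p):
        M=R.from_euler('z',p[2]).as_matrix()
        return np.concatenate([proj('wrist',M@(np.array(b)/1000)+[p[0],p[1],z0],s)-[u,v] for u,v,b in obs])
    r=least_squares(f,g,loss='soft_l1');M=R.from_euler('z',r.x[2]).as_matrix()
    print('origin mm',np.round(r.x[:2]*1000,1),'yaw deg %.2f'%np.degrees(r.x[2]),'grip',np.round((M@[-26,0,98]+np.r_[r.x[:2]*1000,z0*1000]),1),'res',np.round(r.fun.reshape(-1,2),1).tolist())
    return r.x
E
python3 - <<'E'
from h import *
import json
s=json.load(open('pics/w1.json'))
W=lambda x,y,b:(115+x/3.2,125+y/3.2,b)
P=[(0,55,118),(0,-55,118),(-90,55,60),(-90,-55,60),(-48,7,118),(-48,-7,118),(-4,7,118),(-4,-7,118)]
Y=[(770,307),(457,350),(724,22),(418,55),(632,205),(594,205),(635,320),(600,322)]
Bq=[(318,360),(17,310),(370,52),(75,30),(187,212),(150,208),(183,327),(148,323)]
fitbin([W(*a,b) for a,b in zip(Y,P)],s)
fitbin([W(*a,b) for a,b in zip(Bq,P)],s,g=(.5,-.42,0))
E
```

```text
origin mm [ 507.4 -278. ] yaw deg 6.79 grip [ 481.6 -281.    98. ] res [[0.8, 1.0], [-0.1, 0.3], [-2.1, 1.3], [1.9, 0.5], [0.2, -3.5], [-1.4, -2.0], [1.1, -0.6], [-0.7, 0.4]]
origin mm [ 509.1 -432.7] yaw deg -8.43 grip [ 483.3 -428.8   98. ] res [[1.0, -0.2], [-0.2, 0.4], [-1.7, 4.6], [1.2, 0.8], [0.9, -1.8], [-0.4, -2.3], [0.1, 0.5], [-1.2, -0.2]]
```

```bash
python3 - <<'E'
from h import *
plan(481.6,-281,79,6.8)
E
```

```text
t2.65 tcp [ 452.1 -338.9  260.5] yaw -0.07 down [-0.001  0.002 -1.   ] F [ 0.4  0.8 -0. ] gap 1.001 q6 -2.41
   turn(rad about x) -0.120 shift [181.6 -36.4  53.6]
```

>>> {"method": "arm_command", "body": {
  "series": [
    [[0,0,0,-0.12],[0,-18,27,0],[0,-18,27,0],[30,0,0,0],[30,0,0,0],[30,0,0,0],[30,0,0,0],[30,0,0,0],[30,0,0,0],[0,0,0,0]]
  ],
  "jaw": 60
}}

```text
t: 3.65
tcp_pos: [0.4794, -0.2767, 0.0782]
tool_rot: [-0.526, 0.468, 0.533, 0.469]
force: [0.4, 0.2, 0.2]
finger_gap: 0.596
```

>>> {"method": "arm_command", "body": {
  "series": [
    [[0,0,0,0],[0,0,0,0],[0,0,0,0],[0,0,0,0],[0,0,0,0],[0,0,0,0],[0,0,0,0]]
  ],
  "jaw": 0,
  "force": 60
}}

```text
t: 4.35
tcp_pos: [0.4829, -0.2813, 0.0831]
tool_rot: [0.53, -0.469, -0.528, -0.469]
force: [0.4, 2.4, 7.0]
finger_gap: 0.158
```

```bash
python3 - <<'E'
from h import *
plan(481.6,-281,79,6.8)
E
```

```text
t4.35 tcp [ 482.9 -281.3   83.1] yaw 6.87 down [ 0.002 -0.001 -1.   ] F [0.4 2.4 7. ] gap 0.158 q6 -2.42
   turn(rad about x) 0.001 shift [4.1 1.3 0.5]
```

>>> {"method": "arm_command", "body": {
  "series": [
    [[-20,0,0,0],[-30,0,0,0],[-30,0,0,0],[-30,0,0,0],[-30,0,0,0],[0,30,10,0.12],[0,30,30,0],[0,0,0,0],[0,0,0,0]]
  ]
}}

```text
t: 5.25
tcp_pos: [0.4199, -0.2441, 0.2215]
tool_rot: [-0.5, 0.5, 0.5, 0.5]
force: [1.0, -0.0, -1.4]
finger_gap: 0.152
```

```bash
python3 - <<'E'
from h import *
import json
s=status.sense();plan(430,-240,200,0)
save('wrist','w2.png',None,1.56)
json.dump({k:s[k].tolist() for k in('tcp_pos','tool_rot')},open('pics/w2.json','w'))
E
```

```text
t5.25 tcp [ 419.9 -244.1  221.5] yaw 0.01 down [-0.  0. -1.] F [ 1.  -0.  -1.4] gap 0.152 q6 -2.33
   turn(rad about x) 0.000 shift [ 21.5 -10.2   4.1]
```

View pics/w2.png

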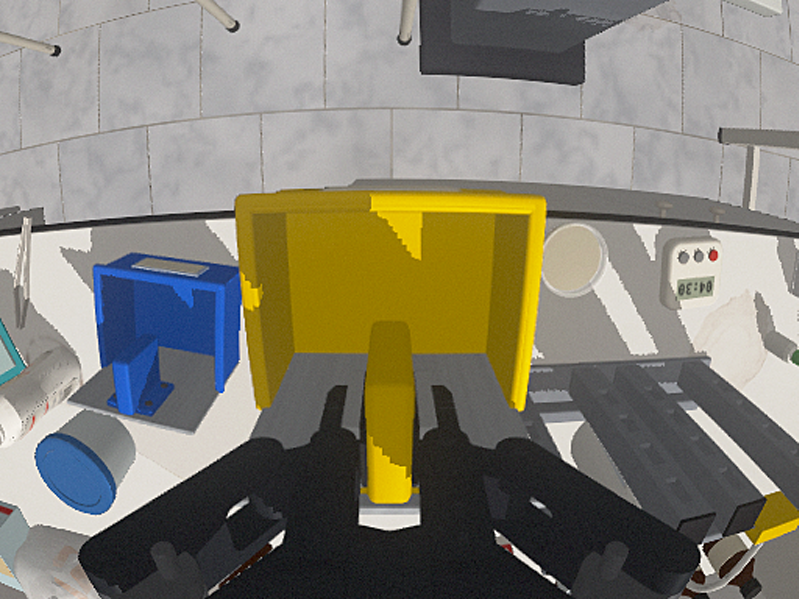

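The held yellow bin sits square in the jaws. The stand's uprights are at the right, with bases near (585..700,365) and tops near (690..790,520). I'll enlarge that part.

```bash
python3 - <<'E'
from h import *
im=cv2.imread('pics/raw_w2.png')
show(im,'w2c.png',(330,220,512,355),4.3)
E
```

```text
(no output)
```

View pics/w2c.png

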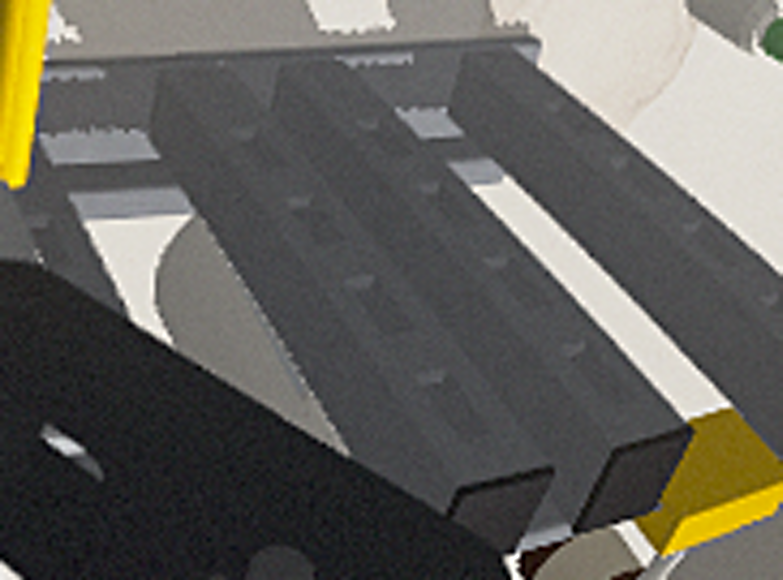

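```bash
python3 - <<'E'
from h import *
import json
s=json.load(open('pics/w2.json'))
W=lambda x,y,b:(330+x/4.3,220+y/4.3,b)
obs=[(460,490,(0,-36,208)),(553,468,(0,-10,208)),(613,453,(0,10,208)),(690,432,(0,36,208))]
for y,l in ((-23,[(240,128),(298,200),(360,277),(430,373)]),(23,[(370,120),(430,185),(495,259),(575,343)]),(103,[(555,102),(620,158),(690,222),(770,294)])):
    obs+= [(a,b,(0,y,z)) for (a,b),z in zip(l,(50,90,130,170))]
p=fitbin([W(*o) for o in obs],s,g=(.54,-.04,0))
M=R.from_euler('z',p[2]).as_matrix()
for n,y in(('Y',63),('B',-63)):print(n,np.round(M@[0,y,0]+np.r_[p[:2]*1000,0],1))
# bin in hand: lug top corners and rim corners in w2 view px/1.56
from scipy.optimize import least_squares
P=[(-90,55,60),(-90,-55,60),(-48,7,118),(-48,-7,118)]
px=[(546,195),(236,197),(412,322),(371,323)]
f=lambda p:np.concatenate([proj('wrist',R.from_euler('z',p[3]).as_matrix()@(np.array(b)/1000)+p[:3],s)-np.array(q)/1.56 for b,q in zip(P,px)])
r=least_squares(f,(.44,-.24,.14,0));print(r.x,r.fun,'rel tcp',(r.x[:3]-s['tcp_pos'])*1000)
E
```

```text
origin mm [523.6 -40.7] yaw deg 0.48 grip [497.6 -40.9  98. ] res [[0.1, 0.2], [-0.3, -0.0], [0.5, -0.7], [0.1, -1.1], [1.0, 0.6], [0.1, -0.3], [0.1, 0.5], [0.3, 0.2], [-0.5, 0.1], [-0.4, -0.2], [0.4, -0.1], [-0.4, 0.3], [-0.8, -0.1], [-0.6, 0.0], [-0.0, 0.0], [-0.3, 0.1]]
Y [523.1  22.3   0. ]
B [ 524.2 -103.7    0. ]
[ 0.43838895 -0.24366112  0.12065655  0.0050853 ] [-12.42242481  -9.75369268  11.55529199 -10.25205475   2.40211713
   7.67012583  -1.8362639    7.19355724] rel tcp [  18.53377543    0.4147741  -100.82075214]
```

```bash
cat >> h.py <<'E'
def fit6(obs,s,x0,name='wrist',fixroll=True):
    from scipy.optimize import least_squares
    f=lambda p:np.concatenate([proj(name,R.from_euler('zyx',[p[3],p[4],0]).as_matrix()@(np.array(b)/1000)+p[:3],s)-[u,v] for u,v,b in obs])
    r=least_squares(f,x0);print(np.round(r.x[:3]*1000,1),'yaw,pitch deg',np.round(np.degrees(r.x[3:]),2),np.round(r.fun.reshape(-1,2),1).tolist());return r.x
E
python3 - <<'E'
from h import *
import json
s=json.load(open('pics/w2.json'))
P=[(-90,55,60),(-90,-55,60),(-48,7,66),(-48,-7,66),(-4,7,118),(-4,-7,118)]
px=[(546,195),(236,197),(412,322),(371,323),(411,502),(368,502)]
x=fit6([(u/1.56,v/1.56,b) for (u,v),b in zip(px,P)],s,(.44,-.24,.14,0,0))
print((x[:3]-s['tcp_pos'])*1000)
E
```

```text
[ 436.7 -244.2  134.4] yaw,pitch deg [-0.08  6.48] [[-1.0, 4.0], [0.4, 2.3], [-1.5, -5.1], [0.3, -5.7], [0.7, 2.3], [0.8, 2.4]]
[ 16.8440917   -0.15246878 -87.11860149]
```

```bash
python3 - <<'E'
from h import *
im=cv2.imread('pics/raw_w2.png')
show(cv2.convertScaleAbs(im,alpha=1.3),'w2d.png',(145,115,360,345),2.6)
E
```

```text
(no output)
```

View pics/w2d.png

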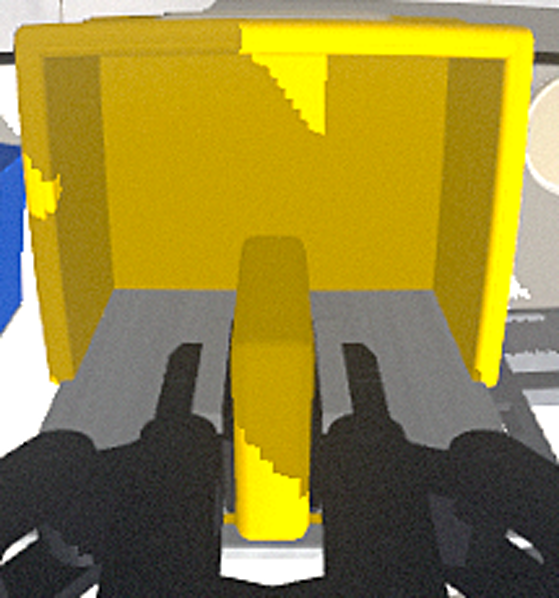

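```bash
python3 - <<'E'
from h import *
import json
s=json.load(open('pics/w2.json'))
O=[(17,28,(-90,-55,60)),(532,28,(-90,55,60)),(232,340,(-48,-7,118)),(313,340,(-48,7,118)),(237,541,(-4,-7,118)),(309,541,(-4,7,118)),(48,382,(-4,-55,60)),(499,385,(-4,55,60)),(112,290,(-4,-51,4)),(436,290,(-4,51,4))]
x=fit6([(145+u/2.6,115+v/2.6,b) for u,v,b in O],s,(.44,-.24,.14,0,0))
print((x[:3]-s['tcp_pos'])*1000)
E
```

```text
[ 443.6 -244.4  143.6] yaw,pitch deg [-0.08 -0.72] [[0.7, 0.3], [-1.8, 0.7], [-1.4, -1.2], [2.9, -1.2], [-0.9, 2.8], [1.3, 2.7], [1.8, -1.0], [-2.6, -2.1], [-0.9, -0.6], [-0.6, -0.5]]
[ 23.70659607  -0.32309893 -77.92242432]
```

```bash
python3 - <<'E'
from h import *
plan(460,22.6,172.5,.5)
E
```

```text
t5.30 tcp [ 421.2 -245.4  221.8] yaw 0.01 down [ 0.001 -0.001 -1.   ] F [ 1.1  0.4 -2.5] gap 0.155 q6 -2.33
   turn(rad about x) -0.009 shift [ 48.9 -41.  267.7]
```

>>> {"method": "arm_command", "body": {
  "series": [
    [[0,0,30,-0.009],[6,-5,40,0],[6,-5,40,0],[6,-6,40,0],[6,-6,40,0],[6,-6,40,0],[6,-6,30,0],[6,-6,8,0],[6,0,0,0],[0,0,0,0]]
  ]
}}

```text
t: 6.3
tcp_pos: [0.4593, 0.0225, 0.1726]
tool_rot: [-0.502, 0.498, 0.502, 0.497]
force: [0.4, -0.7, -3.5]
finger_gap: 0.151
```

```bash
python3 - <<'E'
from h import *
import json
s=status.sense();plan(460,22.6,172.5,.5)
save('wrist','w3.png',None,1.56)
im=cv2.imread('pics/raw_w3.png')
show(cv2.convertScaleAbs(im,alpha=1.6),'w3.png',(130,115,386,307),3.1)
json.dump({k:s[k].tolist() for k in('tcp_pos','tool_rot')},open('pics/w3.json','w'))
E
```

```text
t6.30 tcp [459.3  22.5 172.6] yaw 0.54 down [-0.001 -0.    -1.   ] F [ 0.4 -0.7 -3.5] gap 0.151 q6 -1.77
   turn(rad about x) 0.001 shift [ 0.1 -0.7  0.1]
```

View pics/w3.png

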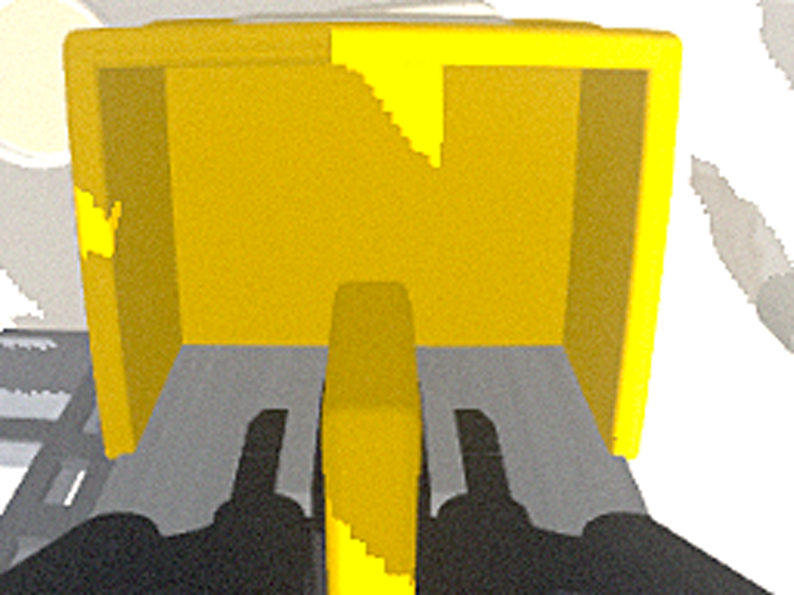

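The held bin is unchanged: lug front edge at about (323..420,405), square in the jaws. I'll push in slowly and watch the force.

>>> {"method": "arm_command", "body": {
  "series": [
    [[0,-5,0,0],[0,-5,0,0],[0,-5,0,0],[0,-5,0,0],[0,-4,0,0],[0,-3,0,0],[0,0,0,0]]
  ]
}}

```text
t: 7.05
tcp_pos: [0.4864, 0.0236, 0.1733]
tool_rot: [0.503, -0.498, -0.502, -0.498]
force: [0.7, -0.7, -3.1]
finger_gap: 0.156
```

>>> {"method": "arm_command", "body": {
  "series": [
    [[0,-3,0,0],[0,-3,0,0],[0,-3,0,0],[0,-2,0,0],[0,-2,0,0],[0,0,0,0]]
  ]
}}

```text
t: 7.65
tcp_pos: [0.4954, 0.0239, 0.1729]
tool_rot: [-0.5, 0.5, 0.504, 0.496]
force: [-7.5, -0.7, 2.0]
finger_gap: 0.158
```

>>> {"method": "arm_command", "body": {
  "series": [
    [[3,0,0,0],[3,0,0,0],[2,0,0,0],[2,0,0,0],[0,0,0,0]]
  ]
}}

```text
t: 8.15
tcp_pos: [0.4954, 0.0239, 0.1626]
tool_rot: [-0.5, 0.5, 0.504, 0.496]
force: [-6.1, -1.5, -0.8]
finger_gap: 0.157
```

>>> {"method": "arm_command", "body": {
  "series": [
    [[2,0,0,0],[2,0,0,0],[2,0,0,0],[0,0,0,0]]
  ]
}}

```text
t: 8.55
tcp_pos: [0.4955, 0.0239, 0.1616]
tool_rot: [-0.501, 0.499, 0.503, 0.496]
force: [-17.7, -1.3, 36.1]
finger_gap: 0.158
```

>>> {"method": "arm_command", "body": {
  "series": [
    [[-4,2,0,0],[0,0,0,0]]
  ]
}}

```text
t: 8.75
tcp_pos: [0.4955, 0.0239, 0.162]
tool_rot: [-0.502, 0.498, 0.503, 0.497]
force: [-6.0, -1.0, 4.3]
finger_gap: 0.15
```

>>> {"method": "arm_command", "body": {
  "series": [
    [[0,0,0,0],[0,0,0,0],[0,0,0,0],[0,0,0,0],[0,0,0,0]]
  ],
  "jaw": 45
}}

```text
t: 9.25
tcp_pos: [0.4972, 0.0237, 0.1611]
tool_rot: [0.502, -0.498, -0.502, -0.498]
force: [-0.2, 0.5, -0.5]
finger_gap: 0.449
```

>>> {"method": "arm_command", "body": {
  "series": [
    [[-10,0,0,0],[-20,0,0,0],[-30,0,0,0],[-30,0,0,0],[-20,20,0,0],[0,40,-40,0],[0,30,-45,0],[0,0,-45,0],[0,0,-45,0],[0,0,0,0]]
  ]
}}

```text
t: 10.25
tcp_pos: [0.4165, -0.1496, 0.2727]
tool_rot: [0.503, -0.499, -0.499, -0.499]
force: [0.4, -0.1, 0.4]
finger_gap: 0.455
```

```bash
python3 - <<'E'
from h import *
import json
s=status.sense();plan(483.3,-428.8,79,-8.4)
save('wrist','w4.png',None,1.56)
json.dump({k:s[k].tolist() for k in('tcp_pos','tool_rot')},open('pics/w4.json','w'))
E
```

```text
t10.25 tcp [ 416.5 -149.6  272.7] yaw 0.17 down [ 0.004 -0.004 -1.   ] F [ 0.4 -0.1  0.4] gap 0.455 q6 -2.17
   turn(rad about x) 0.150 shift [ 195.3 -106.1 -265.6]
```

View pics/w4.png

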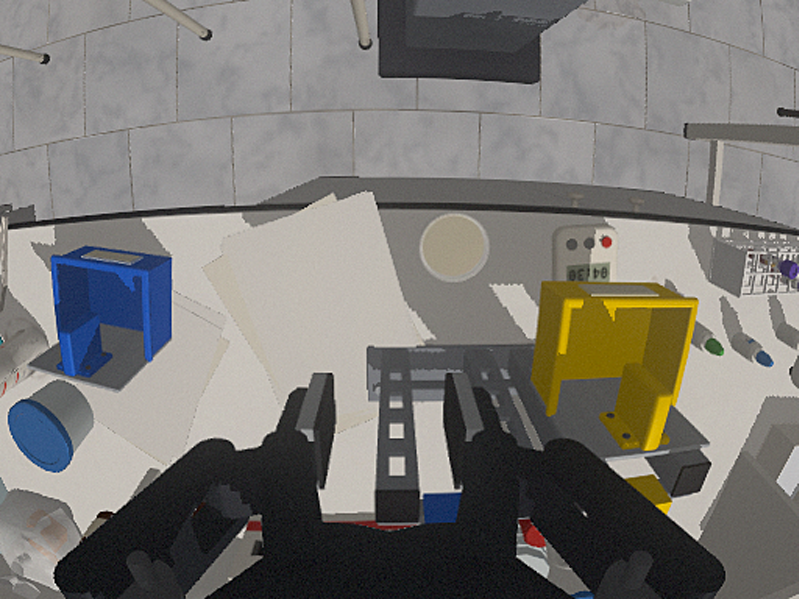

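The yellow bin hangs in its bay, around (620,370), and the blue one is at (105,315). I'll compare the blue bin with its predicted position to see whether it was knocked.

```bash
python3 - <<'E'
from h import *
import json
s=json.load(open('pics/w4.json'))
M=R.from_euler('z',-8.43,degrees=True).as_matrix()
for b in [(0,55,118),(0,-55,118),(-90,55,60),(-90,-55,60)]:
    print(b,np.round(proj('wrist',M@(np.array(b)/1000)+[.5091,-.4327,0],s)*1.56))
# yellow home check
M=R.from_euler('z',.48,degrees=True).as_matrix()
for b in [(0,55,118),(0,-55,118),(-90,55,60),(-90,-55,60)]:
    print('Y',b,np.round(proj('wrist',M@(np.array(b)/1000)+[.5231,.0223,.079],s)*1.56))
E
```

```text
(0, 55, 118) [119. 391.]
(0, -55, 118) [ 27. 366.]
(-90, 55, 60) [144. 270.]
(-90, -55, 60) [ 52. 257.]
Y (0, 55, 118) [705. 452.]
Y (0, -55, 118) [572. 471.]
Y (-90, 55, 60) [695. 307.]
Y (-90, -55, 60) [565. 309.]
```

>>> {"method": "arm_command", "body": {
  "series": [
    [[0,0,0,0.15],[0,-15,-45,0],[0,-15,-45,0],[0,-20,-45,0],[0,-20,-45,0],[0,-20,-45,0],[0,-16,-40,0],[30,0,0,0],[30,0,0,0],[0,0,0,0]]
  ],
  "jaw": 60
}}

```text
t: 11.3
tcp_pos: [0.4814, -0.4173, 0.2068]
tool_rot: [-0.46, 0.533, 0.468, 0.534]
force: [-0.2, 0.8, 0.2]
finger_gap: 0.597
```

```bash
python3 - <<'E'
from h import *
import json
s=status.sense();plan(483.3,-428.8,80,-8.4)
save('wrist','w5.png',(100,90,400,300),2.6)
json.dump({k:s[k].tolist() for k in('tcp_pos','tool_rot')},open('pics/w5.json','w'))
M=R.from_euler('z',-8.43,degrees=True).as_matrix()
im=cv2.imread('pics/raw_w5.png')
for b in [(0,55,118),(0,-55,118),(-90,55,60),(-90,-55,60),(-48,7,118),(-48,-7,118),(-4,7,118)]:
    cv2.circle(im,tuple(int(v) for v in np.round(proj('wrist',M@(np.array(b)/1000)+[.5091,-.4327,0],s))),1,(0,0,255),-1)
show(im,'w5.png',(100,90,400,300),2.6)
E
```

```text
t11.30 tcp [ 481.4 -417.3  206.8] yaw -8.01 down [-0.007  0.009 -1.   ] F [-0.2  0.8  0.2] gap 0.597 q6 -2.32
   turn(rad about x) 0.007 shift [126.7  -4.6 -12.1]
```

View pics/w5.png

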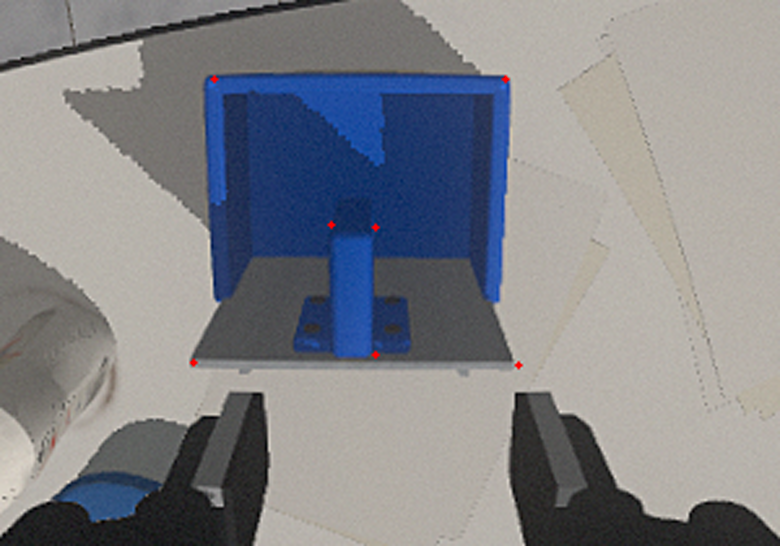

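The projected points (red) lie on the blue bin's corners, so it hasn't been moved. I'll grip it.

>>> {"method": "arm_command", "body": {
  "series": [
    [[0,-2,-6,0.007],[7,-2,-6,0],[30,0,0,0],[30,0,0,0],[30,0,0,0],[20,0,0,0],[10,0,0,0],[0,0,0,0]]
  ]
}}

```text
t: 12.15
tcp_pos: [0.4852, -0.4338, 0.0837]
tool_rot: [-0.461, 0.536, 0.462, 0.536]
force: [-0.4, 0.4, 0.9]
finger_gap: 0.601
```

```bash
python3 - <<'E'
from h import *
plan(483.3,-428.8,80,-8.4)
E
```

```text
t12.15 tcp [ 485.2 -433.8   83.7] yaw -8.47 down [-0.001  0.001 -1.   ] F [-0.4  0.4  0.9] gap 0.601 q6 -2.32
   turn(rad about x) -0.001 shift [3.7 2.6 4.6]
```

>>> {"method": "arm_command", "body": {
  "series": [
    [[0,0,0,0],[0,0,0,0],[0,0,0,0],[0,0,0,0],[0,0,0,0],[0,0,0,0],[0,0,0,0],[0,0,0,0]]
  ],
  "jaw": 0
}}

```text
t: 12.95
tcp_pos: [0.4854, -0.4338, 0.0847]
tool_rot: [-0.462, 0.536, 0.462, 0.536]
force: [-0.9, 1.8, 3.5]
finger_gap: 0.157
```

```bash
python3 - <<'E'
from h import *
plan(483.3,-428.8,80,-8.4)
E
```

```text
t12.95 tcp [ 485.4 -433.8   84.7] yaw -8.47 down [ 0. -0. -1.] F [-0.9  1.8  3.5] gap 0.157 q6 -2.32
   turn(rad about x) -0.001 shift [4.7 2.8 4.6]
```

>>> {"method": "arm_command", "body": {
  "series": [
    [[-15,0,0,0],[-30,0,0,0],[-30,0,0,0],[-30,10,0,0],[0,15,20,-0.1],[0,10,30,-0.056],[0,0,40,0],[0,0,40,0],[0,0,40,0],[0,0,0,0]]
  ]
}}

```text
t: 13.95
tcp_pos: [0.4518, -0.2537, 0.1894]
tool_rot: [-0.501, 0.497, 0.505, 0.497]
force: [-1.0, 0.1, -3.4]
finger_gap: 0.158
```

```bash
python3 - <<'E'
from h import *
plan(463,-103,176,.5)
E
```

```text
t13.95 tcp [ 451.8 -253.7  189.4] yaw 0.68 down [-0.004  0.005 -1.   ] F [-1.   0.1 -3.4] gap 0.158 q6 -2.31
   turn(rad about x) 0.003 shift [ 14.1 -12.6 150.5]
```

>>> {"method": "arm_command", "body": {
  "series": [
    [[0,0,30,0.002],[0,0,40,0],[5,0,40,0],[5,-6,25,0],[4,-6,10,0],[0,0,4,0],[0,0,0,0],[0,0,0,0]]
  ]
}}

```text
t: 14.75
tcp_pos: [0.4655, -0.1121, 0.1756]
tool_rot: [0.502, -0.499, -0.501, -0.499]
force: [0.8, -0.6, -3.4]
finger_gap: 0.151
```

```bash
python3 - <<'E'
from h import *
plan(463,-103,176,.5)
E
```

```text
t14.75 tcp [ 465.5 -112.1  175.6] yaw 0.31 down [ 0.001 -0.001 -1.   ] F [ 0.8 -0.6 -3.4] gap 0.151 q6 -2.05
   turn(rad about x) -0.003 shift [-0.4  2.4  9.1]
```

>>> {"method": "arm_command", "body": {
  "series": [
    [[0,0,5,-0.003],[0,0,4,0],[0,0,0,0],[0,-4,0,0],[0,-5,0,0],[0,-4,0,0],[0,-4,0,0],[0,-3,0,0],[0,-2,0,0],[0,0,0,0]]
  ]
}}

```text
t: 15.75
tcp_pos: [0.486, -0.1014, 0.1751]
tool_rot: [-0.502, 0.498, 0.503, 0.497]
force: [-3.1, -0.3, -1.0]
finger_gap: 0.153
```

```bash
python3 - <<'E'
from h import *
plan(463,-103,176,.5)
E
```

```text
t15.75 tcp [ 486.  -101.4  175.1] yaw 0.53 down [-0.002  0.    -1.   ] F [-3.1 -0.3 -1. ] gap 0.153 q6 -2.01
   turn(rad about x) 0.001 shift [-0.9 23.1 -1.4]
```

>>> {"method": "arm_command", "body": {
  "series": [
    [[0,3,0,0],[0,0,-2,0],[0,0,0,0],[0,-3,0,0],[0,-3,0,0],[0,-3,0,0],[0,0,0,0]]
  ]
}}

```text
t: 16.45
tcp_pos: [0.4937, -0.1036, 0.1754]
tool_rot: [0.503, -0.497, -0.502, -0.498]
force: [0.5, 0.2, -2.9]
finger_gap: 0.158
```

```bash
python3 - <<'E'
from h import *
plan(463,-103,176,.5)
E
```

```text
t16.45 tcp [ 493.7 -103.6  175.4] yaw 0.54 down [ 0.001 -0.    -1.   ] F [ 0.5  0.2 -2.9] gap 0.158 q6 -2.01
   turn(rad about x) 0.001 shift [-0.7 30.7  0.9]
```

Now it enters freely. I'll push to the face, then down.

>>> {"method": "arm_command", "body": {
  "series": [
    [[0,-2,0,0],[0,-2,0,0],[0,-2,0,0],[0,0,0,0]]
  ]
}}

```text
t: 16.85
tcp_pos: [0.4969, -0.1032, 0.1751]
tool_rot: [-0.501, 0.499, 0.504, 0.497]
force: [-5.4, -1.3, 0.0]
finger_gap: 0.152
```

>>> {"method": "arm_command", "body": {
  "series": [
    [[3,0,0,0],[3,0,0,0],[2,0,0,0],[2,0,0,0],[0,0,0,0]]
  ]
}}

```text
t: 17.35
tcp_pos: [0.4969, -0.103, 0.1648]
tool_rot: [-0.501, 0.499, 0.504, 0.497]
force: [-4.8, -1.2, -1.5]
finger_gap: 0.15
```

>>> {"method": "arm_command", "body": {
  "series": [
    [[2,0,0,0],[2,0,0,0],[2,0,0,0],[0,0,0,0]]
  ]
}}

```text
t: 17.75
tcp_pos: [0.4969, -0.1031, 0.163]
tool_rot: [-0.502, 0.498, 0.503, 0.497]
force: [-13.4, 1.2, 29.2]
finger_gap: 0.155
```

>>> {"method": "arm_command", "body": {
  "series": [
    [[-4,2,0,0],[0,0,0,0]]
  ]
}}

```text
t: 17.95
tcp_pos: [0.4969, -0.1035, 0.1641]
tool_rot: [0.503, -0.498, -0.502, -0.498]
force: [-1.3, 0.1, -2.0]
finger_gap: 0.154
```

>>> {"method": "arm_command", "body": {
  "series": [
    [[0,0,0,0],[0,0,0,0],[0,0,0,0],[0,0,0,0],[0,0,0,0]]
  ],
  "jaw": 45
}}

```text
t: 18.45
tcp_pos: [0.4971, -0.1035, 0.1631]
tool_rot: [-0.502, 0.498, 0.502, 0.498]
force: [0.1, -0.1, -0.0]
finger_gap: 0.449
```

>>> {"method": "arm_command", "body": {
  "series": [
    [[-10,0,0,0],[-20,0,0,0],[-30,0,0,0],[-30,0,0,0],[-30,20,0,0],[0,30,20,0],[0,40,40,0],[0,0,0,0],[0,0,0,0]]
  ]
}}

```text
t: 19.35
tcp_pos: [0.4105, -0.0483, 0.2842]
tool_rot: [0.503, -0.497, -0.502, -0.498]
force: [0.6, 0.6, 0.8]
finger_gap: 0.451
```

```bash
python3 - <<'E'
from h import *
import json
s=status.sense();plan(400,-40,280,0)
save('wrist','w6.png',None,1)
im=cv2.imread('pics/raw_w6.png')
for y in(22.3,-103.7):
  M=R.from_euler('z',.48,degrees=True).as_matrix()
  for b in [(0,55,118),(0,-55,118),(-90,55,60),(-90,-55,60)]:
    cv2.circle(im,tuple(int(v) for v in np.round(proj('wrist',M@(np.array(b)/1000)+[.522,y/1000,.079],s))),1,(0,0,255),-1)
show(im,'w6.png',(70,100,470,384),2)
E
```

```text
t19.35 tcp [410.5 -48.3 284.2] yaw 0.59 down [ 0.002 -0.001 -1.   ] F [0.6 0.6 0.8] gap 0.451 q6 -1.97
   turn(rad about x) 0.010 shift [ 4.1 10.5  8.3]
```

View pics/w6.png

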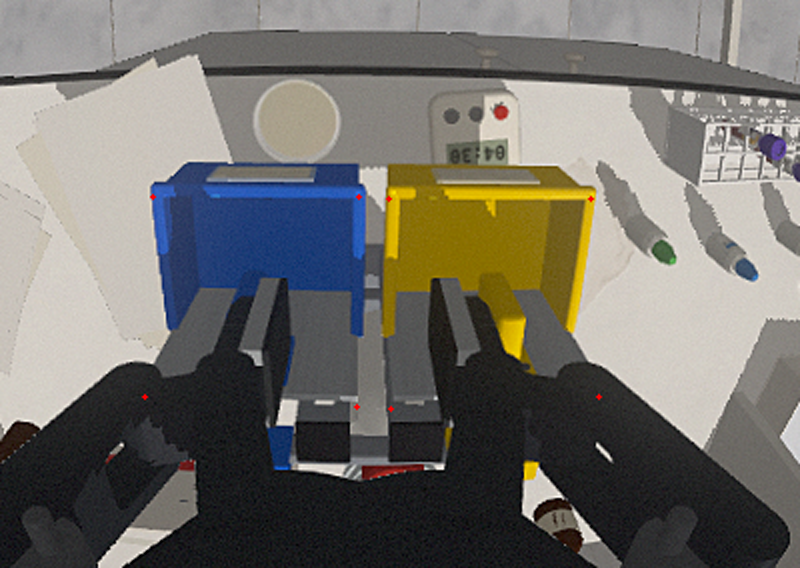

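Both bins hang level, the blue at left and the yellow at right, with rim corners near the predicted points. The lug tops and hooks show nothing odd. Next I'll look at the tubes and droppers from close up.

>>> {"method": "arm_command", "body": {
  "series": [
    [[0,0,50,0.01],[0,0,50,0],[0,0,50,0],[0,0,50,0],[0,0,50,0],[0,0,45,0],[5,0,30,0],[5,0,0,0],[0,0,0,0],[0,0,0,0]]
  ]
}}

```text
t: 20.4
tcp_pos: [0.4115, 0.2753, 0.2731]
tool_rot: [-0.5, 0.501, 0.499, 0.5]
force: [-0.2, -0.6, 1.6]
finger_gap: 0.447
```

```bash
python3 - <<'E'
from h import *
import json
s=status.sense();plan(410,270,270,0)
save('wrist','w7.png',None,1)
json.dump({k:s[k].tolist() for k in('tcp_pos','tool_rot')},open('pics/w7.json','w'))
im=cv2.imread('pics/raw_w7.png')
pts=[(.405,.3526,.084),(.4298,.294,.084),(.4106,.2513,.084),(.5098,.3535,.068),(.5195,.2703,.068),(.5012,.1842,.068)]
q=np.array([proj('wrist',p,s) for p in pts]);print(np.round(q))
x0,y0=np.maximum(q.min(0).astype(int)-30,0);x1,y1=q.max(0).astype(int)+30
x1=min(x1,512);y1=min(y1,384)
sc=min(800/(x1-x0),600/(y1-y0));print(x0,y0,x1,y1,sc)
show(im,'w7.png',(x0,y0,x1,y1),sc)
E
```

```text
t20.40 tcp [411.5 275.3 273.1] yaw -0.11 down [-0.    -0.001 -1.   ] F [-0.2 -0.6  1.6] gap 0.447 q6 -1.20
   turn(rad about x) -0.002 shift [ 3.1  1.5 -5.3]
[[316. 163.]
 [266. 183.]
 [229. 167.]
 [309. 237.]
 [246. 245.]
 [181. 232.]]
151 132 346 274 4.102564102564102
```

View pics/w7.png

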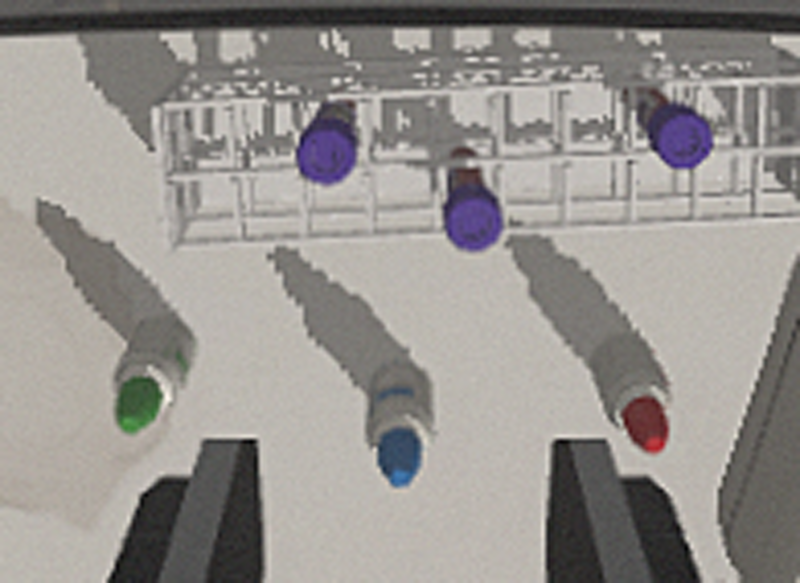

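```bash
python3 - <<'E'
from h import *
import json
s=json.load(open('pics/w7.json'))
f=lambda u,v,z:np.round(atz('wrist',151+u/4.1026,132+v/4.1026,z,s)*1000,1)
for n,u,v in(('t3',326,152),('t2',472,217),('t1',683,137)):print(n,f(u,v,.084))
for n,a,b in(('g',(139,403),(132,424)),('b',(400,456),(402,481)),('r',(646,424),(655,446))):print(n,f(*a,.057),f(*b,.068))
E
```

```text
t3 [412.6 253.   84. ]
t2 [431.8 294.2  84. ]
t1 [407.9 354.2  84. ]
g [504.2 186.8  57. ] [506.5 186.4  68. ]
b [523.2 273.3  57. ] [526.6 274.   68. ]
r [512.3 355.4  57. ] [514.8 356.6  68. ]
```

```bash
python3 - <<'E'
from h import *
plan(412,252.5,64,0)
E
```

```text
t20.45 tcp [411.5 275.1 273.3] yaw -0.15 down [-0. -0. -1.] F [0.3 0.5 0.3] gap 0.449 q6 -1.20
   turn(rad about x) -0.003 shift [209.3  -0.6 -22.5]
```

>>> {"method": "arm_command", "body": {
  "series": [
    [[20,0,-15,0],[40,-1,-8,0],[40,0,0,0],[40,0,0,0],[30,0,0,0],[15,0,0,0],[0,0,0,0]]
  ],
  "jaw": 42
}}

```text
t: 21.15
tcp_pos: [0.4112, 0.2515, 0.0867]
tool_rot: [-0.499, 0.502, 0.5, 0.499]
force: [0.3, -0.8, -0.0]
finger_gap: 0.42
```

```bash
python3 - <<'E'
from h import *
plan(412,252.5,64,0)
E
```

```text
t21.15 tcp [411.2 251.5  86.7] yaw -0.18 down [-0.004 -0.001 -1.   ] F [ 0.3 -0.8 -0. ] gap 0.420 q6 -1.25
   turn(rad about x) -0.003 shift [22.7 -0.9  1. ]
```

>>> {"method": "arm_command", "body": {
  "series": [
    [[10,-1,1,0],[10,0,0,0],[4,0,0,0],[0,0,0,0],[0,0,0,0]]
  ]
}}

```text
t: 21.65
tcp_pos: [0.4129, 0.2542, 0.0646]
tool_rot: [-0.5, 0.5, 0.5, 0.5]
force: [-0.2, 0.2, 0.1]
finger_gap: 0.42
```

>>> {"method": "arm_command", "body": {
  "series": [
    [[0,0,0,0],[0,0,0,0],[0,0,0,0],[0,0,0,0],[0,0,0,0]]
  ],
  "jaw": 0,
  "force": 40
}}

```text
t: 22.15
tcp_pos: [0.4132, 0.2542, 0.0647]
tool_rot: [-0.5, 0.5, 0.5, 0.501]
force: [0.0, -0.6, 4.2]
finger_gap: 0.182
```

>>> {"method": "arm_command", "body": {
  "series": [
    [[-20,0,0,0],[-40,0,0,0],[-40,0,0,0],[-40,0,0,0],[0,0,0,0]]
  ]
}}

```text
t: 22.65
tcp_pos: [0.416, 0.2554, 0.2089]
tool_rot: [-0.502, 0.497, 0.498, 0.504]
force: [0.2, 0.4, -0.3]
finger_gap: 0.178
```

```bash
python3 - <<'E'
from h import *
plan(452,-8,152,0)
E
```

```text
t22.65 tcp [416.  255.4 208.9] yaw -0.03 down [ 0.011  0.004 -1.   ] F [ 0.2  0.4 -0.3] gap 0.178 q6 -1.25
   turn(rad about x) -0.001 shift [  56.3  -35.4 -263.6]
```

>>> {"method": "arm_command", "body": {
  "series": [
    [[-10,-5,-40,0],[0,-6,-45,0],[0,-6,-45,0],[0,-6,-45,0],[0,-6,-45,0],[0,-6,-30,0],[0,0,-5,0],[0,0,0,0],[0,0,0,0]]
  ]
}}

```text
t: 23.55
tcp_pos: [0.4466, 0.0001, 0.2136]
tool_rot: [-0.499, 0.5, 0.501, 0.5]
force: [0.6, -0.2, 0.0]
finger_gap: 0.179
```

```bash
python3 - <<'E'
from h import *
plan(452,0,149,0)
E
```

```text
t23.55 tcp [4.466e+02 1.000e-01 2.136e+02] yaw -0.03 down [-0.002  0.001 -1.   ] F [ 0.6 -0.2  0. ] gap 0.179 q6 -1.82
   turn(rad about x) -0.000 shift [64.6 -5.6 -0.1]
```

>>> {"method": "arm_command", "body": {
  "series": [
    [[0,-5,0,0],[20,0,0,0],[20,0,0,0],[18,0,0,0],[6,0,0,0],[0,0,0,0]]
  ]
}}

```text
t: 24.15
tcp_pos: [0.4522, 0.0001, 0.1497]
tool_rot: [-0.5, 0.5, 0.501, 0.499]
force: [0.2, -0.1, 0.0]
finger_gap: 0.183
```

>>> {"method": "arm_command", "body": {
  "series": [
    [[0,0,0,0],[0,0,0,0],[0,0,0,0],[0,0,0,0]]
  ],
  "jaw": 35
}}

```text
t: 24.55
tcp_pos: [0.4529, -0.001, 0.1509]
tool_rot: [-0.5, 0.5, 0.499, 0.5]
force: [-0.6, -0.6, -0.4]
finger_gap: 0.35
```

>>> {"method": "arm_command", "body": {
  "series": [
    [[-20,0,0,0],[-40,0,0,0],[-20,4,40,0],[0,4,50,0],[0,4,50,0],[0,4,50,0],[0,2,50,0],[0,2,50,0],[0,0,0,0],[0,0,0,0]]
  ]
}}

```text
t: 25.55
tcp_pos: [0.4322, 0.2893, 0.2303]
tool_rot: [0.501, -0.5, -0.5, -0.499]
force: [-0.6, 0.1, -0.4]
finger_gap: 0.351
```

```bash
python3 - <<'E'
from h import *
plan(431,294,64,0)
E
```

```text
t25.55 tcp [432.2 289.3 230.3] yaw 0.14 down [-0.    -0.001 -1.   ] F [-0.6  0.1 -0.4] gap 0.351 q6 -1.20
   turn(rad about x) 0.002 shift [166.3   1.2   4.7]
```

>>> {"method": "arm_command", "body": {
  "series": [
    [[20,1,4,0],[40,0,0,0],[40,0,0,0],[36,0,0,0],[20,0,0,0],[8,0,0,0],[0,0,0,0],[0,0,0,0]]
  ],
  "jaw": 42
}}

```text
t: 26.35
tcp_pos: [0.4328, 0.292, 0.0672]
tool_rot: [-0.5, 0.5, 0.499, 0.501]
force: [0.1, 0.7, 0.3]
finger_gap: 0.418
```

```bash
python3 - <<'E'
from h import *
plan(431,294,64,0)
E
```

```text
t26.35 tcp [432.8 292.   67.2] yaw -0.12 down [ 0.002  0.001 -1.   ] F [0.1 0.7 0.3] gap 0.418 q6 -1.19
   turn(rad about x) -0.002 shift [3.2 1.9 2. ]
```

>>> {"method": "arm_command", "body": {
  "series": [
    [[0,0,0,0],[0,0,0,0],[0,0,0,0],[0,0,0,0],[0,0,0,0]]
  ],
  "jaw": 0
}}

```text
t: 26.85
tcp_pos: [0.4329, 0.2929, 0.0677]
tool_rot: [-0.501, 0.499, 0.499, 0.501]
force: [-0.0, -1.7, 7.3]
finger_gap: 0.174
```

>>> {"method": "arm_command", "body": {
  "series": [
    [[-20,0,0,0],[-40,0,0,0],[-40,0,0,0],[-40,0,0,0],[-15,0,-10,0],[0,-2,-45,0],[0,-4,-45,0],[0,-4,-45,0],[0,-4,-45,0],[0,-4,-45,0]]
  ]
}}

```text
t: 27.85
tcp_pos: [0.4494, 0.0561, 0.2217]
tool_rot: [0.5, -0.5, -0.5, -0.5]
force: [1.0, 0.1, -0.1]
finger_gap: 0.18
```

```bash
python3 - <<'E'
from h import *
plan(452,45,150,0)
E
```

```text
t27.85 tcp [449.4  56.1 221.7] yaw -0.00 down [ 0.001 -0.    -1.   ] F [ 1.   0.1 -0.1] gap 0.180 q6 -1.69
   turn(rad about x) -0.000 shift [ 71.7  -2.5 -11.1]
```

>>> {"method": "arm_command", "body": {
  "series": [
    [[0,-2,-10,0],[20,0,0,0],[20,0,0,0],[20,0,0,0],[8,0,0,0],[0,0,0,0]]
  ]
}}

```text
t: 28.45
tcp_pos: [0.4508, 0.0482, 0.1526]
tool_rot: [-0.499, 0.501, 0.501, 0.5]
force: [-0.1, -0.1, -0.6]
finger_gap: 0.18
```

>>> {"method": "arm_command", "body": {
  "series": [
    [[0,0,0,0],[0,0,0,0],[0,0,0,0],[0,0,0,0]]
  ],
  "jaw": 35
}}

```text
t: 28.85
tcp_pos: [0.452, 0.0475, 0.1539]
tool_rot: [-0.5, 0.5, 0.499, 0.5]
force: [0.4, 0.7, 0.5]
finger_gap: 0.353
```

>>> {"method": "arm_command", "body": {
  "series": [
    [[-20,0,0,0],[-40,0,0,0],[-20,5,40,0],[0,6,50,0],[0,8,50,0],[0,8,50,0],[0,8,50,0],[0,8,50,0],[0,0,18,0],[0,0,0,0]]
  ]
}}

```text
t: 29.85
tcp_pos: [0.4089, 0.3554, 0.2335]
tool_rot: [0.501, -0.499, -0.501, -0.5]
force: [0.3, -0.6, -0.3]
finger_gap: 0.351
```

```bash
python3 - <<'E'
from h import *
plan(407,354,64,0)
E
```

```text
t29.85 tcp [408.9 355.4 233.5] yaw 0.20 down [ 0.001  0.001 -1.   ] F [ 0.3 -0.6 -0.3] gap 0.351 q6 -1.07
   turn(rad about x) 0.004 shift [169.5   2.1  -1.6]
```

>>> {"method": "arm_command", "body": {
  "series": [
    [[20,1,-1,0.003],[40,0,0,0],[40,0,0,0],[38,0,0,0],[20,0,0,0],[10,0,0,0],[0,0,0,0],[0,0,0,0]]
  ],
  "jaw": 42
}}

```text
t: 30.65
tcp_pos: [0.4092, 0.3516, 0.0662]
tool_rot: [-0.499, 0.501, 0.499, 0.502]
force: [0.5, 0.0, 0.7]
finger_gap: 0.421
```

```bash
python3 - <<'E'
from h import *
plan(407,354,64,0)
E
```

```text
t30.65 tcp [409.2 351.6  66.2] yaw -0.25 down [ 0.001  0.001 -1.   ] F [0.5 0.  0.7] gap 0.421 q6 -1.06
   turn(rad about x) -0.004 shift [2.2 2.2 2.4]
```

>>> {"method": "arm_command", "body": {
  "series": [
    [[0,0,0,0],[0,0,0,0],[0,0,0,0],[0,0,0,0],[0,0,0,0]]
  ],
  "jaw": 0
}}

```text
t: 31.15
tcp_pos: [0.4093, 0.3522, 0.0667]
tool_rot: [-0.5, 0.5, 0.499, 0.502]
force: [0.1, -0.7, 7.0]
finger_gap: 0.177
```

>>> {"method": "arm_command", "body": {
  "series": [
    [[-20,0,0,0],[-40,0,0,0],[-40,0,0,0],[-40,0,0,0],[-15,-5,-10,0],[0,-7,-45,0],[0,-8,-45,0],[0,-8,-45,0],[0,-8,-45,0],[0,-8,-45,0]]
  ]
}}

```text
t: 32.15
tcp_pos: [0.4513, 0.115, 0.2207]
tool_rot: [-0.499, 0.501, 0.499, 0.501]
force: [0.4, 0.0, -0.7]
finger_gap: 0.178
```

>>> {"method": "arm_command", "body": {
  "series": [
    [[0,0,-45,0],[0,0,-45,0],[0,0,-5,0],[0,0,0,0]]
  ]
}}

```text
t: 32.55
tcp_pos: [0.4511, 0.0205, 0.2205]
tool_rot: [-0.498, 0.502, 0.498, 0.502]
force: [-0.6, 0.6, -0.2]
finger_gap: 0.18
```

```bash
python3 - <<'E'
from h import *
plan(452,22,155,0)
save('wrist','w8.png',(120,100,420,320),2.6)
E
```

```text
t32.55 tcp [451.1  20.5 220.5] yaw -0.42 down [ 0.  0. -1.] F [-0.6  0.6 -0.2] gap 0.180 q6 -1.77
   turn(rad about x) -0.007 shift [65.5 -0.9  1.5]
```

View pics/w8.png

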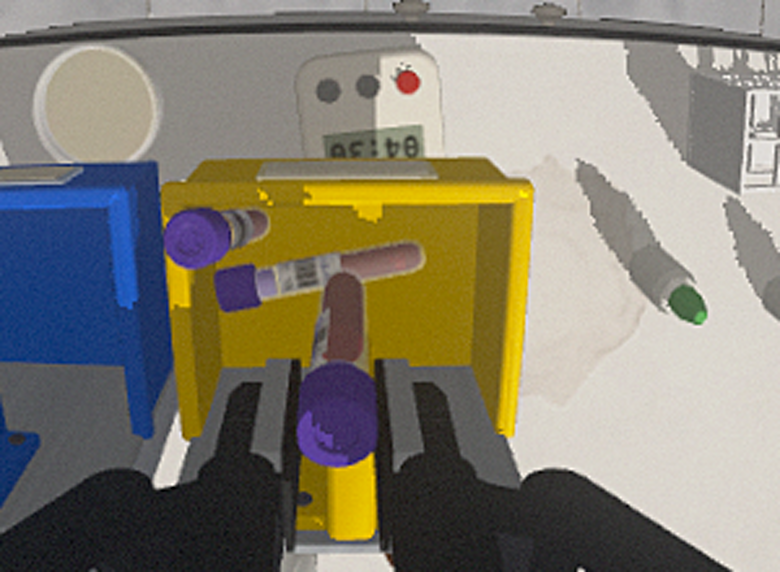

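The yellow bin holds two tubes, one lying and one leaning at (195,235) with its bottom inside. The third is in the jaws. I'll set it down in the free right part.

>>> {"method": "arm_command", "body": {
  "series": [
    [[0,0,32,-0.007],[20,0,0,0],[20,0,0,0],[20,0,0,0],[5,0,0,0],[0,0,0,0]]
  ]
}}

```text
t: 33.2
tcp_pos: [0.4505, 0.0549, 0.1548]
tool_rot: [-0.501, 0.499, 0.502, 0.498]
force: [-0.6, -0.1, 0.3]
finger_gap: 0.178
```

>>> {"method": "arm_command", "body": {
  "series": [
    [[0,0,0,0],[0,0,0,0],[0,0,0,0],[0,0,0,0]]
  ],
  "jaw": 35
}}

```text
t: 33.6
tcp_pos: [0.4516, 0.0534, 0.1559]
tool_rot: [0.501, -0.499, -0.5, -0.5]
force: [0.1, -0.4, -0.2]
finger_gap: 0.35
```

>>> {"method": "arm_command", "body": {
  "series": [
    [[-20,0,0,0],[-40,0,0,0],[-20,-5,40,0],[0,-10,40,0],[0,-10,30,0],[0,-10,20,0],[0,-10,0,0],[0,-5,0,0],[0,0,0,0]]
  ]
}}

```text
t: 34.5
tcp_pos: [0.5015, 0.1827, 0.2352]
tool_rot: [0.501, -0.5, -0.5, -0.499]
force: [0.4, 0.4, -0.5]
finger_gap: 0.348
```

```bash
python3 - <<'E'
from h import *
plan(503,186.3,49,0)
E
```

```text
t34.50 tcp [501.5 182.7 235.2] yaw 0.12 down [ 0. -0. -1.] F [ 0.4  0.4 -0.5] gap 0.348 q6 -1.43
   turn(rad about x) 0.002 shift [186.2  -1.5   3.7]
```

>>> {"method": "arm_command", "body": {
  "series": [
    [[20,-1,4,0],[40,0,0,0],[40,0,0,0],[40,0,0,0],[30,0,0,0],[16,0,0,0],[0,0,0,0],[0,0,0,0]]
  ],
  "jaw": 40
}}

```text
t: 35.3
tcp_pos: [0.5018, 0.1868, 0.0495]
tool_rot: [-0.5, 0.5, 0.501, 0.499]
force: [-0.3, 0.7, -0.1]
finger_gap: 0.399
```

```bash
python3 - <<'E'
from h import *
plan(503,186.3,49,0)
E
```

```text
t35.30 tcp [501.8 186.8  49.5] yaw 0.11 down [-0.001 -0.    -1.   ] F [-0.3  0.7 -0.1] gap 0.399 q6 -1.42
   turn(rad about x) 0.002 shift [ 0.5 -1.2 -0.5]
```

>>> {"method": "arm_command", "body": {
  "series": [
    [[0,0,0,0],[0,0,0,0],[0,0,0,0],[0,0,0,0],[0,0,0,0]]
  ],
  "jaw": 0,
  "force": 30
}}

```text
t: 35.8
tcp_pos: [0.5027, 0.1877, 0.0505]
tool_rot: [0.501, -0.498, -0.5, -0.5]
force: [0.2, -1.3, 7.2]
finger_gap: 0.162
```

>>> {"method": "arm_command", "body": {
  "series": [
    [[-20,0,0,0],[-40,0,0,0],[-40,0,0,0],[-40,0,0,0],[-40,10,0,0],[-10,10,-40,0],[0,12,-45,0],[0,12,-45,0],[0,5,-45,0],[0,0,-45,0]]
  ]
}}

```text
t: 36.8
tcp_pos: [0.4519, -0.0334, 0.2395]
tool_rot: [-0.501, 0.499, 0.501, 0.499]
force: [0.9, -0.1, 0.7]
finger_gap: 0.164
```

```bash
python3 - <<'E'
from h import *
plan(452,-140,142,0)
E
```

```text
t36.80 tcp [451.9 -33.4 239.5] yaw 0.22 down [-0.001  0.    -1.   ] F [ 0.9 -0.1  0.7] gap 0.164 q6 -1.90
   turn(rad about x) 0.004 shift [ 9.740e+01 -1.000e-01 -1.066e+02]
```

>>> {"method": "arm_command", "body": {
  "series": [
    [[0,0,-40,0],[0,0,-40,0],[10,0,-24,0],[30,0,0,0],[30,0,0,0],[20,0,0,0],[7,0,0,0],[0,0,0,0]]
  ]
}}

```text
t: 37.6
tcp_pos: [0.4533, -0.136, 0.1417]
tool_rot: [-0.5, 0.499, 0.502, 0.499]
force: [-0.1, 0.3, -0.1]
finger_gap: 0.165
```

```bash
python3 - <<'E'
from h import *
plan(452,-139,141,0)
E
```

```text
t37.60 tcp [ 453.3 -136.   141.7] yaw 0.19 down [-0.002  0.001 -1.   ] F [-0.1  0.3 -0.1] gap 0.165 q6 -2.10
   turn(rad about x) 0.003 shift [ 0.7  1.3 -3. ]
```

>>> {"method": "arm_command", "body": {
  "series": [
    [[0,0,0,0],[0,0,0,0],[0,0,0,0],[0,0,0,0]]
  ],
  "jaw": 30
}}

```text
t: 38.0
tcp_pos: [0.4543, -0.1366, 0.143]
tool_rot: [0.501, -0.499, -0.5, -0.499]
force: [-0.5, -0.2, -1.1]
finger_gap: 0.304
```

>>> {"method": "arm_command", "body": {
  "series": [
    [[-20,0,0,0],[-40,0,0,0],[-30,0,40,0],[0,0,50,0],[0,0,50,0],[0,0,50,0],[0,-10,50,0],[0,-10,50,0],[0,-10,50,0],[0,-10,50,0]]
  ]
}}

```text
t: 39.0
tcp_pos: [0.4918, 0.252, 0.2328]
tool_rot: [0.501, -0.499, -0.501, -0.499]
force: [1.1, -1.3, 0.7]
finger_gap: 0.301
```

>>> {"method": "arm_command", "body": {
  "series": [
    [[0,-15,20,0],[0,-15,0,0],[0,0,0,0],[0,0,0,0]]
  ]
}}

```text
t: 39.4
tcp_pos: [0.5211, 0.2696, 0.2321]
tool_rot: [-0.501, 0.5, 0.501, 0.499]
force: [0.2, -0.5, -0.9]
finger_gap: 0.3
```

```bash
python3 - <<'E'
from h import *
plan(521.5,272.5,49,0)
E
```

```text
t39.40 tcp [521.1 269.6 232.1] yaw 0.17 down [-0.001 -0.    -1.   ] F [ 0.2 -0.5 -0.9] gap 0.300 q6 -1.29
   turn(rad about x) 0.003 shift [183.1  -0.7   3. ]
```

>>> {"method": "arm_command", "body": {
  "series": [
    [[20,-1,3,0],[40,0,0,0],[40,0,0,0],[40,0,0,0],[28,0,0,0],[15,0,0,0],[0,0,0,0],[0,0,0,0]]
  ],
  "jaw": 40
}}

```text
t: 40.2
tcp_pos: [0.5232, 0.2728, 0.0503]
tool_rot: [0.501, -0.499, -0.5, -0.5]
force: [0.0, 0.8, 0.8]
finger_gap: 0.4
```

>>> {"method": "arm_command", "body": {
  "series": [
    [[0,0,0,0],[0,0,0,0],[0,0,0,0],[0,0,0,0],[0,0,0,0]]
  ],
  "jaw": 0
}}

```text
t: 40.7
tcp_pos: [0.5241, 0.2732, 0.0513]
tool_rot: [0.502, -0.498, -0.5, -0.5]
force: [-0.7, -1.3, 7.1]
finger_gap: 0.165
```

>>> {"method": "arm_command", "body": {
  "series": [
    [[-20,0,0,0],[-40,0,0,0],[-40,0,0,0],[-40,15,0,0],[-40,15,0,0],[-10,15,-40,0],[0,12,-45,0],[0,10,-45,0],[0,0,-45,0],[0,0,-45,0]]
  ]
}}

```text
t: 41.7
tcp_pos: [0.4557, 0.0514, 0.24]
tool_rot: [0.501, -0.499, -0.501, -0.499]
force: [0.9, -1.1, -1.3]
finger_gap: 0.163
```

>>> {"method": "arm_command", "body": {
  "series": [
    [[0,0,-45,0],[0,0,-45,0],[0,0,-40,0],[0,0,0,0]]
  ]
}}

```text
t: 42.1
tcp_pos: [0.4579, -0.082, 0.24]
tool_rot: [0.501, -0.501, -0.498, -0.501]
force: [-1.0, 1.0, -0.0]
finger_gap: 0.16
```

```bash
python3 - <<'E'
from h import *
plan(452,-69,141,0)
E
```

```text
t42.10 tcp [457.9 -82.  240. ] yaw -0.16 down [ 0.003 -0.003 -1.   ] F [-1.  1. -0.] gap 0.160 q6 -1.98
   turn(rad about x) -0.003 shift [99.   6.2 13.3]
```

>>> {"method": "arm_command", "body": {
  "series": [
    [[10,5,6,0],[30,0,0,0],[30,0,0,0],[20,0,0,0],[8,0,0,0],[0,0,0,0]]
  ]
}}

```text
t: 42.7
tcp_pos: [0.4513, -0.0705, 0.1408]
tool_rot: [-0.5, 0.499, 0.502, 0.499]
force: [0.2, -0.0, 0.0]
finger_gap: 0.167
```

>>> {"method": "arm_command", "body": {
  "series": [
    [[0,0,0,0],[0,0,0,0],[0,0,0,0],[0,0,0,0]]
  ],
  "jaw": 28
}}

```text
t: 43.1
tcp_pos: [0.4523, -0.0715, 0.142]
tool_rot: [0.501, -0.499, -0.5, -0.499]
force: [0.3, -0.0, -0.1]
finger_gap: 0.277
```

>>> {"method": "arm_command", "body": {
  "series": [
    [[-20,0,0,0],[-40,0,0,0],[-30,0,0,0],[0,0,0,0],[0,0,0,0]]
  ]
}}

```text
t: 43.6
tcp_pos: [0.452, -0.0714, 0.232]
tool_rot: [0.501, -0.499, -0.5, -0.499]
force: [-0.1, -0.4, -1.1]
finger_gap: 0.279
```

```bash
python3 - <<'E'
from h import *
plan(512,355,49,0)
save('wrist','w9.png',(90,90,400,320),2.5)
E
```

```text
t43.60 tcp [452.  -71.4 232. ] yaw 0.18 down [ 0.002 -0.001 -1.   ] F [-0.1 -0.4 -1.1] gap 0.279 q6 -1.98
   turn(rad about x) 0.003 shift [182.8 -59.7 426.6]
```

View pics/w9.png

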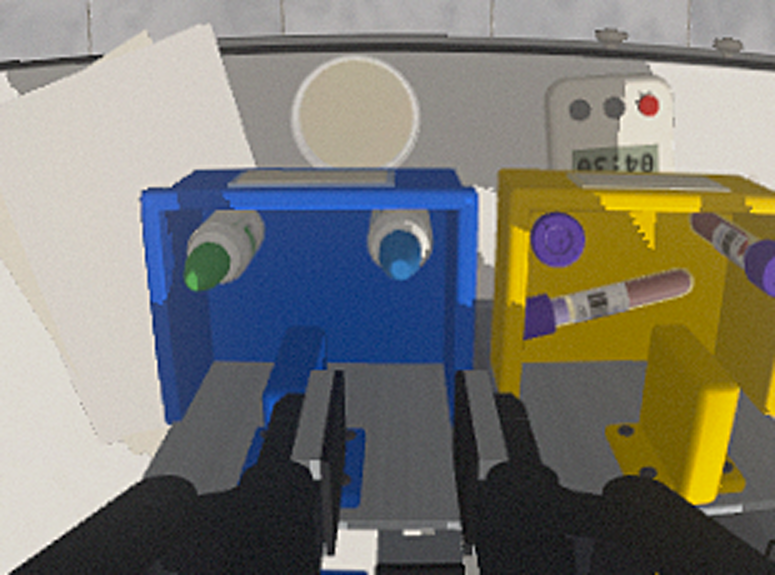

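Two bottles stand in the blue bin at (220,250) and (402,245), with free space between them. The three tubes are in the yellow bin. Now I'll fetch the red bottle.

>>> {"method": "arm_command", "body": {
  "series": [
    [[0,0,47,0],[0,0,47,0],[0,0,47,0],[0,0,47,0],[0,-5,47,0],[0,-10,47,0],[0,-10,47,0],[0,-15,47,0],[0,-10,40,0],[0,-10,10,0]]
  ]
}}

```text
t: 44.65
tcp_pos: [0.5095, 0.3587, 0.2289]
tool_rot: [-0.501, 0.499, 0.503, 0.497]
force: [0.4, -0.4, 0.1]
finger_gap: 0.281
```

>>> {"method": "arm_command", "body": {
  "series": [
    [[0,0,0,0],[0,0,0,0]]
  ],
  "jaw": 40
}}

```text
t: 44.85
tcp_pos: [0.5092, 0.354, 0.2293]
tool_rot: [-0.5, 0.501, 0.501, 0.498]
force: [-0.3, 0.0, 0.5]
finger_gap: 0.4
```

```bash
python3 - <<'E'
from h import *
plan(512,355,49,0)
E
```

```text
t44.85 tcp [509.2 354.  229.3] yaw 0.19 down [-0.004 -0.002 -1.   ] F [-0.3  0.   0.5] gap 0.400 q6 -1.15
   turn(rad about x) 0.003 shift [180.3  -3.5   1.4]
```

>>> {"method": "arm_command", "body": {
  "series": [
    [[20,-3,1,0],[40,0,0,0],[40,0,0,0],[40,0,0,0],[25,0,0,0],[14,0,0,0],[0,0,0,0],[0,0,0,0]]
  ]
}}

```text
t: 45.65
tcp_pos: [0.5141, 0.3555, 0.0532]
tool_rot: [0.501, -0.499, -0.5, -0.5]
force: [-0.2, 0.5, 0.9]
finger_gap: 0.399
```

>>> {"method": "arm_command", "body": {
  "series": [
    [[0,0,0,0],[0,0,0,0],[0,0,0,0],[0,0,0,0],[0,0,0,0]]
  ],
  "jaw": 0
}}

```text
t: 46.15
tcp_pos: [0.5147, 0.3564, 0.0542]
tool_rot: [0.501, -0.498, -0.5, -0.5]
force: [0.3, -1.8, 6.9]
finger_gap: 0.163
```

>>> {"method": "arm_command", "body": {
  "series": [
    [[-20,0,0,0],[-40,0,0,0],[-40,0,0,0],[-40,10,0,0],[-40,15,0,0],[-15,15,-40,0],[0,12,-45,0],[0,10,-45,0],[0,0,-45,0],[0,0,-45,0]]
  ]
}}

```text
t: 47.15
tcp_pos: [0.4513, 0.1344, 0.2479]
tool_rot: [0.501, -0.499, -0.501, -0.499]
force: [1.1, -0.0, -0.4]
finger_gap: 0.16
```

>>> {"method": "arm_command", "body": {
  "series": [
    [[0,0,-45,0],[0,0,-45,0],[0,0,-45,0],[0,0,-45,0],[0,0,-40,0],[0,0,-15,0],[0,0,0,0],[0,0,0,0]]
  ]
}}

```text
t: 47.95
tcp_pos: [0.4525, -0.0988, 0.2473]
tool_rot: [-0.5, 0.499, 0.501, 0.5]
force: [0.4, -0.0, -0.1]
finger_gap: 0.164
```

```bash
python3 - <<'E'
from h import *
plan(452,-104,142,0)
E
```

```text
t47.95 tcp [452.5 -98.8 247.3] yaw 0.14 down [-0.     0.001 -1.   ] F [ 0.4 -0.  -0.1] gap 0.164 q6 -2.03
   turn(rad about x) 0.002 shift [105.3   0.5  -5.2]
```

>>> {"method": "arm_command", "body": {
  "series": [
    [[20,0,-5,0],[30,0,0,0],[30,0,0,0],[16,0,0,0],[6,0,0,0],[0,0,0,0]]
  ]
}}

```text
t: 48.55
tcp_pos: [0.4526, -0.103, 0.1449]
tool_rot: [-0.501, 0.499, 0.502, 0.499]
force: [-0.0, -0.4, -0.3]
finger_gap: 0.165
```

>>> {"method": "arm_command", "body": {
  "series": [
    [[0,0,0,0],[0,0,0,0],[0,0,0,0],[0,0,0,0]]
  ],
  "jaw": 23
}}

```text
t: 48.95
tcp_pos: [0.4533, -0.1045, 0.146]
tool_rot: [0.501, -0.499, -0.5, -0.499]
force: [-0.2, 0.7, -1.5]
finger_gap: 0.228
```

>>> {"method": "arm_command", "body": {
  "series": [
    [[-10,0,0,0],[-20,0,0,0],[-40,0,0,0],[-30,0,20,0],[0,10,35,0],[0,10,20,0],[0,0,0,0],[0,0,0,0]]
  ]
}}

```text
t: 49.75
tcp_pos: [0.433, -0.0295, 0.2461]
tool_rot: [0.502, -0.499, -0.5, -0.499]
force: [0.7, -0.7, -0.8]
finger_gap: 0.226
```

```bash
python3 - <<'E'
from h import *
plan(452,-40,240,0)
save('wrist','w10.png',(70,90,430,330),2.2)
E
```

```text
t49.75 tcp [433.  -29.5 246.1] yaw 0.24 down [ 0.002 -0.001 -1.   ] F [ 0.7 -0.7 -0.8] gap 0.226 q6 -1.90
   turn(rad about x) 0.004 shift [  6.1 -18.9 -10.5]
```

View pics/w10.png

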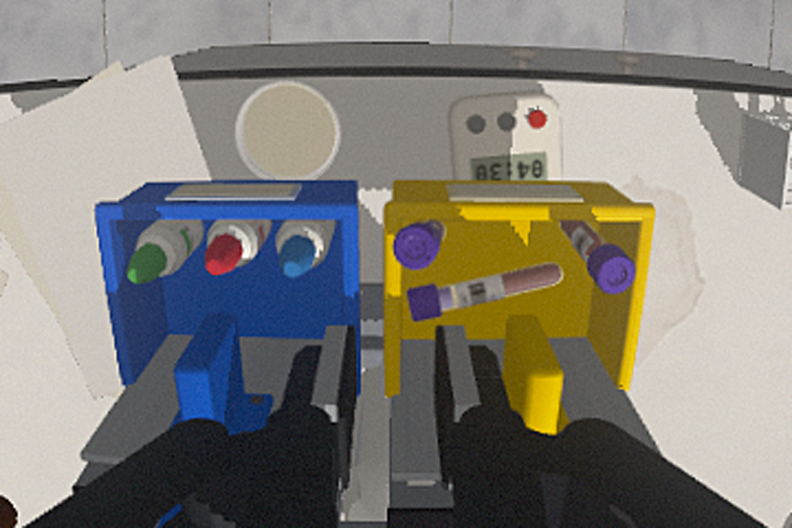

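All three bottles stand in the blue bin and all three tubes are in the yellow bin. Both bins hang level. I'll let it settle and hand in.

>>> {"method": "arm_command", "body": {
  "series": [
    [[-20,10,0,0],[-20,10,0,0],[0,0,0,0],[0,0,0,0],[0,0,0,0],[0,0,0,0]]
  ]
}}

```text
t: 50.4
tcp_pos: [0.4127, -0.0296, 0.2845]
tool_rot: [-0.5, 0.5, 0.501, 0.499]
force: [-0.9, 0.3, -0.2]
finger_gap: 0.231
```

```bash
python3 - <<'E'
from h import *
print(ticket.sign_off())
E
```

```text
the job is handed in; nothing more can be done
None
```

The bench is cleared and the job was handed in at about 50 s. Both bins hang in the bays of their colours, with the three tubes in the yellow bin and the three dropper bottles in the blue one.

- **Bins:** each one stopped firmly when pushed down (36 N yellow, 29 N blue). From the arm's readings, both origins are about 78–79 mm over the bench; home is 79 mm. The blue bin's hooks first caught the upright's face because I was about 2 mm off sideways. I backed off, shifted it, and it then went in freely.
- **Contents:** the last wrist picture shows both bins level. All three bottles stand upright in the blue bin. In the yellow bin one tube lies flat, and two lean on the side walls with their bottoms inside.
- **Left alone:** the timer and petri dish look where they were in the earlier pictures.
- **Disagreements:** in the check picture after hanging, the bin rims lay about 2–3 pixels from where I predicted. This fits the stand being about 3 mm nearer than I first measured, which the contact points also suggested. An early camera estimate of the yellow bin's height in the grip was 5 mm off the arm's reading; contact confirmed the arm's.

I didn't measure the bins' final tilt or the contents' speeds separately.

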